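# Put a torch cell on charge

## Robot

A 7-joint arm with a two-finger parallel gripper is mounted at the origin on the work surface. World frame = base frame: x ahead of the robot, y to its left, z up, the work surface at z = 0. Lengths are in mm, angles in rad, forces in N, time in s.
With the tool pointing down it reaches from about 425 to 875 mm from the base axis. Payload 8.4 kg.
Tool frame: the origin (TCP) lies midway between the tips of the shut fingers; the grasp point (between the pads) lies 19 mm behind it; z points along the fingers, y is the line along which they close (so a half turn about z gives the same grasp; the last joint's range is limited). The gripper opens to 85 mm and grips with 20 to 120 N. Pads are 22 mm wide; open, the fingers measure 114 mm over their backs; the gripper's body (76 mm by 85 mm) begins 54 mm behind the grasp point. The pads swing forward as they close: fully open they stand 13 mm farther back than shut.
Start: joints at [-1.417, 0.333, 0.04, 1.465, -0.013, 1.343, -0.059], TCP at [162.578, 629.31, 209.308] pointing down, gripper open.
Joint ranges: [-2.58, 2.58], [-0.38, 2.09], [-1.3, 1.39], [0.25, 2.4], [-1.5, 4.64], [0.08, 2.09], [-2.65, 2.65]. Speed limits (rad/s): [2.22, 2.22, 2.79, 2.79, 3.14, 3.14, 3.14].

## Interface

Orientations are given as [roll, pitch, yaw] about the fixed x, y, z axes, in that order (R = Rz(yaw) Ry(pitch) Rx(roll)).
In Python, from plant import ctrl, viewer gives the robot as it stands. The module is installed in compiled form; this text tells all that it offers.
- The arm moves only by the tool drive_tool, never from a script. Its argument "moves" is a list of rows, each a list of 5 numbers: the opening, from 0 (shut) to 1 (fully open), then the shift along the tool's x, y, z in mm, then the turn about the tool's z in degrees. A call has 1 to 10 rows; each row is the pose to reach, as a shift and turn from the pose commanded when the call began, along the tool's axes at that moment; what a row does not reach only later rows make up. A row lasts 1/8 s, in which the tool goes at most 62.5 mm and 10.7 degrees, less where a joint would pass 70% of its speed; a pose out of reach is approached as far as the arm can. A call with a gripper value outside its range is refused whole. The fingers move at their own pace and stop on an object; "newtons" is the grip in N (left out, the last holds). Time passes only in rows, so rows that repeat a pose let the fingers close. It gives the time, the measured TCP pose, the force, the opening and the grip force at its end, in the units of the state.
- ctrl.observe(): the state, without advancing time (a new reading comes with each control period).
- viewer.get_image(name): name is "scene" or "side" or "wrist"; returns a dict with "frame" (420x560x3 uint8, red, green, blue), "vfov" (degrees; the focal length in pixels is half the picture's height over the tangent of half this angle, whatever the lens; pixels are square), "cx", "cy" (the principal point, pixels), "k1" (the pictures are not rectified: a ray, as slopes to the right and down, at radius r is drawn at 1 + k1 r^2 times it, then the intrinsics apply), "world_to_cam" (4x4, takes a point from world to camera coordinates); the wrist camera has in their place "hand_eye" (4x4, takes a point from camera to tool coordinates, whose origin is the TCP and whose axes are the flange's). Camera axes: x right, y down, z forward; pixel columns grow to the right and rows downward; lengths in mm; the calibration is good to about 2 mm. A picture is of the moment at which its call begins: read the wrist's pose just before it. There is no depth.
- ctrl.finish_job(): hands the job in; it is judged then, once.
The state is a dict: "t": time; "joints": joint angles; "qvel": joint speeds; "joint_efforts": joint torques, N m; "position": TCP position; "eef_rot": TCP orientation; "force": force on the tool from outside, world axes, zero at the start; "ft_torque": the same for the moment, N m; "gripper_width": finger opening in mm; "grip_force": force on a finger pad.
Only numpy, scipy, OpenCV 4.12 (cv2) and the standard library are available. Lean on these libraries where they do the work, as an engineer would, in place of code of your own. Each camera call takes 0.05 s, during which the arm holds its last target. There are 200 camera calls.

## Task

Put the green torch cell on charge in the free bay of the bench charger. With the nub end held up clear of the head, press the flat end against the sprung contact and push the spring back far enough for the nub end to swing down freely, but never onto its stop; then tip the nub end down behind the fixed contact until the cell lies fully home and level, without forcing it, and let go. Leave the cell that is already charging and everything else on the bench as it is.

Things in the scene. Friction and masses are not known exactly. Their poses are not given: they have to be found in the camera images.
- cell: green D-size cell lying on the bench: cylinder 33 mm in diameter, 61 mm long over all, 0.1 to 0.2 kg; it rolls freely. Origin: its centre. Its x axis runs along the cylinder from the flat end to the nub end. The flat end is at x = -30.5 mm; the cylinder stops at x = +28.5 mm, where a nub 10 mm in diameter stands 2 mm proud. A white band marks the nub end.
- cell_nub (a point): tip of the nub of the green cell, on its axis
- cell_flat (a point): centre of the flat end of the green cell
- charger: grey two-bay charger fixed to the bench, 150 mm (x) by 146 mm (y). Origin: centre of its underside; x points from the spring end to the head (away from the robot, within 30 degrees), z up. A flat deck 30 mm above the bench carries two bays that run along x, one centred on y = -33 mm (free), one on y = +33 mm (taken by an orange cell, its top 63 mm above the bench).
- bay_plus (a point): point on the fixed contact of the free bay where the nub tip of a seated cell touches, 46.5 mm above the bench; axes as the charger's. The fixed contact is the upright face (charger x = +25 mm, under a red mark) of the head, a flat-topped block 50 mm long that stands 20 mm higher than the deck.
- bay_seat (a point): where the centre of a seated cell lies: 30.5 mm from the fixed contact, 46.5 mm above the bench (the cell rests on the deck); axes as the charger's. Round ribs 8 mm high and wide, 35 mm apart centre to centre, cradle the cell near its two ends only (1 mm play to each side); beside its middle the deck is clear of ribs for 31 mm along x, for the fingers.
- spring_contact: sprung sliding contact of the free bay, a steel plate 20 mm wide and high with a brass dome. Its origin lies under the charger: see point spring_tip. The spring pushes it to the head: 1 N at rest, 1.6 N more per mm. It slides back (charger -x) 8.6 mm to its stop (14.7 N); a seated cell holds it 4 to 5 mm back (8 N); to tip a cell past the head's edge it must be about 6 mm back (10.5 N).
- spring_tip (a point): front of the brass dome (5 mm radius), 16.5 mm above the deck. At rest it stands 56 mm from the fixed contact, so a 61 mm cell enters only with the spring pushed back. Behind it is its hood, 34 mm wide, 21 mm higher than the deck, its front 72 mm from the fixed contact. Friction under the spring's load can hold up a cell that is not pressed down to the deck.
- charging_cell: orange cell of the same size lying in the other bay of the charger; leave it alone
- spare_cell: blue cell of the same size lying on the bench; leave it alone; origin at its centre
- torch: aluminium torch lying on the bench, 180 mm long, 48 mm hexagon head; leave it alone
- torch_cap: tail cap of the torch, 42 mm in diameter, 26 mm high; leave it alone
- tape_measure: yellow tape measure, 66 x 36 x 64 mm; leave it alone
- wrench: wrench 170 mm long; leave it alone
Mind the look-alikes: they are no part of the job. What is shaped like the cell but pink is not meant.

How it is judged (in metres and radians):
On the way:
1. the flat end has pushed the sprung contact at least 5.5 mm back while the nub end is still up clear of the head (nub tip more than 20 mm above its seated height) (contact force between cell and spring_contact above 4 N and x of spring_tip in the frame of bay_plus below -0.0615 m and z of cell_nub in the frame of bay_plus above 0.02 m), for 0.2 s.
At the end, for the whole second after the job is handed in: The green cell lies at rest in the free bay: nub within 3 mm of its point on the fixed contact, both ends no more than 1.5 mm above their seated height, in line with the bay within 0.05 rad, the spring pressing on its flat end (over 4 N); nothing touched by the robot (distance between cell_nub and bay_plus below 0.003 m and z of each of cell_nub, cell_flat in the frame of bay_plus below 0.0015 m and angle between the x axis of cell and the x axis of charger, either way round below 0.05 rad and contact force between cell and spring_contact above 4 N and linear speed of cell below 0.01 m/s).
It fails at once if the sprung contact is driven onto its stop (more than 8.4 mm back) (x of spring_tip in the frame of bay_plus below -0.0644 m).
It fails at once if the cell is forced (its contact forces on the charger, the spring's included, add up to more than 40 N; a seated cell has about 20 N) (contact force between cell and charger above 40 N).
It fails at once if the charging cell is disturbed (moved more than 4 mm) (distance of charging_cell from where it was at the start of the episode above 0.004 m).
It fails at once if something else on the bench is moved by more than 15 mm (distance of any of spare_cell, torch, torch_cap, tape_measure, wrench from where it was at the start of the episode above 0.015 m).
It also fails if it takes over 72 s, if anything falls off the work surface, if the arm or the gripper's body presses on something with over 40 N, if the wrist force passes 120 N, or if a joint passes its speed limit or range.

## Working session

There is one attempt and no reset: what is moved stays moved. The work goes in short steps, Python scripts to look and compute and a tool call to move; the robot and the scene stay as the last step left them, time stands still between calls to the robot, and variables do not carry over. Pictures are saved under pics/ and viewed, at most 10 in all, crops included, and the job is handed in when it is done.

Besides the shell and the picture viewer there is one more tool, called after "Emit:" as name(argument=value, ...), one argument or row to a line, values as JSON. drive_tool: Moves the arm, as the interface text tells. Its arguments: {"type":"object","properties":{"moves":{"type":"array","items":{"type":"array","items":{"type":"number"}}},"newtons":{"type":"number"}},"required":["moves"]}

```bash
mkdir -p pics; cat > h.py <<'E'
import numpy as np, cv2
from plant import ctrl, viewer
from scipy.spatial.transform import Rotation as R
def tcp():
    s=ctrl.observe(); T=np.eye(4); T[:3,3]=s["position"]; T[:3,:3]=R.from_euler('xyz',s["eef_rot"]).as_matrix(); return T,s
def grab(n):
    T,s=tcp(); im=viewer.get_image(n)
    im["c2w"]=T@np.array(im["hand_eye"]) if n=="wrist" else np.linalg.inv(np.array(im["world_to_cam"]))
    h=im["frame"].shape[0]; im["f"]=h/2/np.tan(np.radians(im["vfov"])/2); return im
def ray(im,u,v):
    f=im["f"]; K=np.array([[f,0,im["cx"]],[0,f,im["cy"]],[0,0,1.]])
    p=cv2.undistortPoints(np.array([[[u,v]]],float),K,np.array([im["k1"],0,0,0.]))[0,0]
    C=im["c2w"]; return C[:3,3],C[:3,:3]@np.array([p[0],p[1],1])
def onz(im,u,v,z):
    o,d=ray(im,u,v); return o+d*(z-o[2])/d[2]
def proj(im,P):
    f=im["f"];W=np.linalg.inv(im["c2w"]); p=W[:3,:3]@np.array(P,float)+W[:3,3]
    a=p[:2]/p[2]; a=a*(1+im["k1"]*(a@a)); return a*f+[im["cx"],im["cy"]]
def save(im,n): cv2.imwrite("pics/"+n,im["frame"][:,:,::-1])
E
python3 - <<'E'
from h import *
import pickle
for n in("scene","side","wrist"):
    im=grab(n); save(im,n+"0.png"); pickle.dump(im,open(n+"0.pkl","wb"))
    print(n,im["vfov"],im["cx"],im["cy"],im["k1"],im["c2w"].round(3).tolist())
print(ctrl.observe())
E
```

```text
scene 52.13457861574138 286.9347829283593 215.4617902453226 -0.11929729668232084 [[-0.159, 0.78, -0.606, 1054.329], [0.987, 0.131, -0.091, 57.27], [0.008, -0.612, -0.791, 798.137], [0.0, 0.0, 0.0, 1.0]]
side 43.48383534562709 270.0756733056966 207.3791987052351 -0.10883145945424554 [[0.946, -0.202, 0.254, 150.703], [-0.324, -0.539, 0.778, -1086.552], [-0.02, -0.818, -0.575, 850.83], [0.0, 0.0, 0.0, 1.0]]
wrist 63.119553341922916 279.79200222793924 216.98370287951766 0.014535701919976714 [[0.25, 0.925, 0.288, 87.772], [0.968, -0.238, -0.075, 647.99], [-0.001, 0.297, -0.955, 372.931], [0.0, 0.0, 0.0, 1.0]]
{'t': 0.15, 'joints': array([-1.41723633,  0.3337284 ,  0.03990257,  1.46605788, -0.01340818,
        1.34331073, -0.05849799]), 'qvel': array([-8.34665015e-04, -1.65925920e-03, -3.58751283e-04, -2.60261391e-03,
        6.35310257e-05, -1.90700866e-03,  1.07529454e-04]), 'joint_efforts': array([ 3.06952519e-03, -6.59044576e+01,  1.36759400e+00, -4.05868614e+01,
        1.69587921e-02,  9.73252638e-03,  3.28105875e-05]), 'position': array([162.49116056, 628.96761827, 208.64407777]), 'eef_rot': array([-3.14035718e+00,  8.11127649e-05,  2.88879124e+00]), 'force': array([-0.03588007,  0.02333372, -0.46320829]), 'ft_torque': array([-0.03929044, -0.02162197,  0.01620413]), 'grip_force': 0.0, 'gripper_width': 85.64784852665863}
```

View pics/scene0.png

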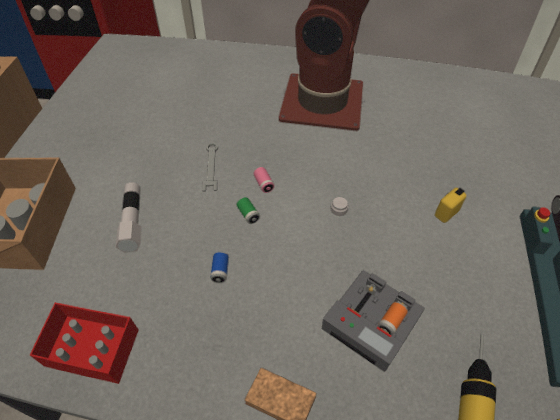

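View pics/side0.png

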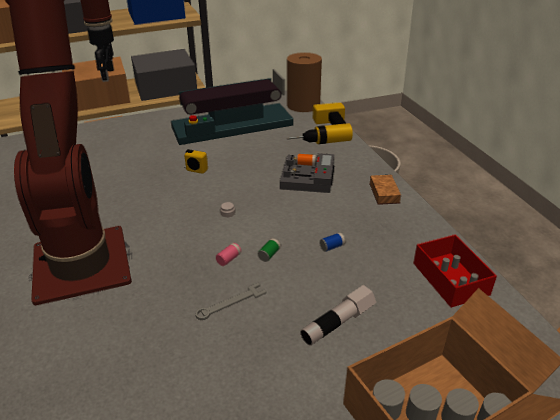

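The scene picture shows three candidate cells: pink at (264,180), green at (248,210) and blue at (220,267). Green is the one meant, since the description says green with a white band. The charger is at (375,318), with its free bay at about (365,297). Next I'll confirm this in an enlarged crop and take rough measurements.

```bash
python3 - <<'E'
from h import *
import pickle
S=pickle.load(open("scene0.pkl","rb")); D=pickle.load(open("side0.pkl","rb"))
for n,im in(("scene",S),("side",D)):
    hsv=cv2.cvtColor(im["frame"],cv2.COLOR_RGB2HSV)
    for c,lo,hi in(("green",50,80),("orange",5,14),("blue",105,125)):
        m=cv2.inRange(hsv,(lo,120,50),(hi,255,255))
        k,l,st,ce=cv2.connectedComponentsWithStats(m)
        for i in range(1,k):
            if 60<st[i,4]<2000: print(n,c,st[i].tolist(),ce[i].round(1),onz(im,*ce[i],46.5 if c=="orange" else 16.5).round(1))
a=cv2.resize(S["frame"][175:250,205:285],None,fx=5,fy=5,interpolation=cv2.INTER_CUBIC)
b=cv2.resize(S["frame"][265:373,315:430],None,fx=4,fy=4,interpolation=cv2.INTER_CUBIC)
h=max(a.shape[0],b.shape[0]); f=lambda x:cv2.copyMakeBorder(x,0,h-x.shape[0],0,0,cv2.BORDER_CONSTANT)
o=np.hstack([f(a),f(b)])[:, :]; o=cv2.resize(o,None,fx=.9,fy=.9);print(o.shape)
cv2.imwrite("pics/c1.png",o[:,:,::-1])
E
```

```text
scene green [237, 198, 18, 19, 189] [244.8 205.8] [ 443.7 -134.3   16.5]
scene orange [307, 0, 25, 18, 139] [318.6   9.4] [-494.3  -66.6   46.5]
scene orange [297, 44, 35, 49, 349] [317.7  66. ] [-115.8  -28.    46.5]
scene orange [0, 57, 15, 18, 113] [ 5.3 63.4] [   -6.5 -1072.4    46.5]
scene orange [280, 74, 82, 56, 1236] [321.7 108.7] [92.8  6.6 46.5]
scene orange [0, 186, 30, 35, 277] [ 11.1 197.2] [ 533.7 -693.8   46.5]
scene orange [6, 228, 21, 20, 88] [ 17.  237.2] [ 638.7 -613.    46.5]
scene orange [382, 302, 26, 27, 374] [395.3 313.9] [679.2 212.6  46.5]
scene blue [0, 0, 53, 89, 1975] [20.3 44.4] [ -172.  -1133.4    16.5]
scene blue [211, 253, 17, 19, 257] [219.6 261.7] [ 602.4 -154.1   16.5]
side green [261, 240, 18, 17, 167] [270.1 247.2] [ 463.1 -121.    16.5]
side orange [0, 0, 15, 44, 493] [ 5.4 23.2] [-365.9 2391.5   46.5]
side orange [23, 0, 28, 57, 410] [36.8 25.9] [-171.4 2211.9   46.5]
side orange [287, 53, 35, 59, 1614] [305.   80.6] [929.1 800.3  46.5]
side orange [27, 74, 28, 28, 277] [38.6 86.8] [-122.7 1179.4   46.5]
side orange [23, 106, 11, 37, 115] [ 27.9 124.1] [-148.3  807.2   46.5]
side orange [54, 116, 9, 25, 74] [ 59.  126.9] [-36.3 735.6  46.5]
side orange [297, 154, 16, 12, 178] [304.7 159.1] [687.4 206.6  46.5]
side orange [370, 175, 31, 29, 674] [385.  188.8] [835.1 -26.   46.5]
side orange [47, 212, 22, 15, 79] [ 57.7 220.2] [-41.1 143.4  46.5]
side orange [34, 269, 29, 29, 147] [ 49.1 285.8] [ -62.7 -114.9   46.5]
side blue [131, 0, 54, 24, 1101] [156.7  10.1] [ 548.6 2333.1   16.5]
side blue [323, 234, 19, 16, 194] [333.1 240.8] [ 620.3 -152.5   16.5]
(389, 774, 3)
```

View pics/c1.png

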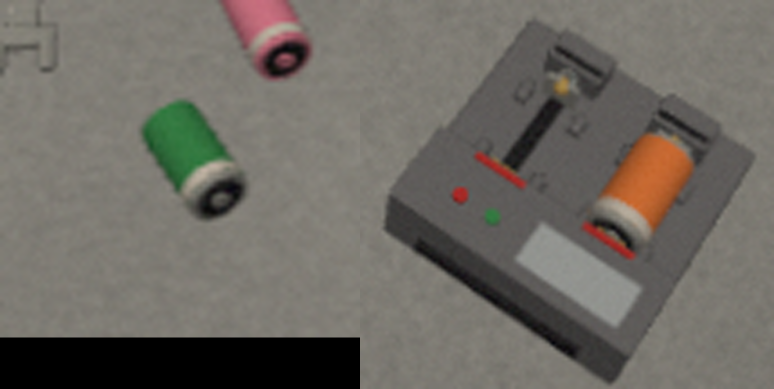

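Emit:
drive_tool(
  moves=[
    [1,-60,-35,-4,5],
    [1,-591,-342,-41,15],
    [1,-591,-342,-41,15],
    [1,-591,-342,-41,15],
    [1,-591,-342,-41,15],
    [1,-591,-342,-41,15],
    [1,-591,-342,-41,15],
    [1,-591,-342,-41,15],
    [1,-591,-342,-41,15],
    [1,-591,-342,-41,15],
  ],
)

```text
t: 1.4
position: [608.3, 190.3, 246.8]
eef_rot: [3.141, -0.0, 2.628]
force: [0.0, 0.9, -0.1]
gripper_width: 85.2
grip_force: 0.0
```

Emit:
drive_tool(
  moves=[
    [1,0,0,0,0],
  ],
)

```text
t: 1.52
position: [610.2, 185.4, 246.6]
eef_rot: [-3.14, 0.003, 2.618]
force: [-0.7, 0.0, 0.9]
gripper_width: 85.7
grip_force: 0.0
```

```bash
python3 - <<'E'
from h import *
import pickle
im=grab("wrist"); save(im,"w1.png"); pickle.dump(im,open("w1.pkl","wb")); print(tcp()[1]["position"],im["hand_eye"])
E
```

```text
[608.44767251 188.77789798 246.32503783] [[ 3.63861805e-04 -9.54772637e-01 -2.97336642e-01  7.69427232e+01]
 [ 9.99999934e-01  3.54204370e-04  8.63571337e-05 -6.46613028e-01]
 [ 2.28665097e-05 -2.97336654e-01  9.54772703e-01 -1.64414033e+02]
 [ 0.00000000e+00  0.00000000e+00  0.00000000e+00  1.00000000e+00]]
```

View pics/w1.png

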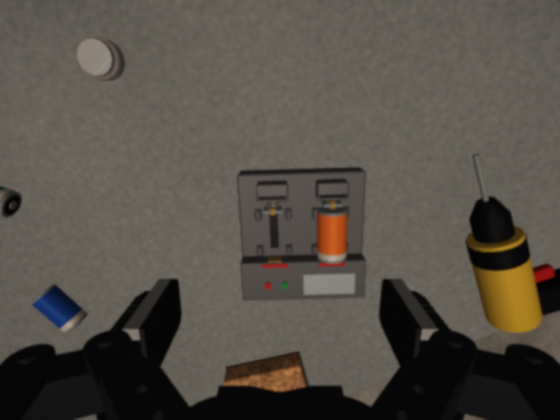

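The wrist picture shows the charger nearly aligned with the image: deck corners at about (238,171) and (364,168), head corners at about (243,300) and (365,298). The free bay's slot is at x≈273, its red mark at (275,265) and its dome at (274,211).

```bash
python3 - <<'E'
from h import *
import pickle
im=pickle.load(open("w1.pkl","rb"))
F=im["frame"];hsv=cv2.cvtColor(F,cv2.COLOR_RGB2HSV)
def blobs(n,lo,hi,z,amin=8):
    m=cv2.inRange(hsv,lo,hi); m[:160]=0;m[305:]=0;m[:,:230]=0;m[:,372:]=0
    k,l,st,ce=cv2.connectedComponentsWithStats(m)
    for i in range(1,k):
        if st[i,4]>=amin:print(n,st[i].tolist(),ce[i].round(1),onz(im,*ce[i],z).round(1))
blobs("red",(0,150,80),(3,255,255),50); blobs("red2",(172,150,80),(180,255,255),50)
blobs("orange",(4,150,80),(14,255,255),55,100); blobs("brass",(15,100,80),(28,255,255),46.5,3)
# charger outline: rows/cols edges
g=cv2.cvtColor(F,cv2.COLOR_RGB2GRAY).astype(int)
print("row200",g[200,230:250],g[200,355:375]); print("row290",g[290,232:250],g[290,355:375])
print("col256",g[160:180,256],g[245:270,256],g[290:308,256])
for p,z in(((238.5,172),30),((363.5,169),30),((242,300),50),((365,298),50),((242,257),50),((364,255),50)): print(p,onz(im,*p,z).round(1))
cv2.imwrite("pics/c2.png",cv2.resize(F[160:308,230:372],None,fx=4,fy=4,interpolation=cv2.INTER_CUBIC)[:,:,::-1])
E
```

```text
red [319, 262, 26, 5, 65] [331.4 264.2] [720.2 189.7  50. ]
red [262, 264, 26, 4, 90] [273.7 265.3] [688.2 131.1  50. ]
red [265, 283, 6, 6, 32] [267.5 285.5] [707.1 111.6  50. ]
orange [317, 214, 31, 41, 1136] [331.7 234.3] [685.6 207.1  55. ]
brass [329, 201, 7, 8, 40] [332.4 204.5] [658.2 223.5  46.5]
brass [269, 207, 7, 9, 44] [272.4 210.7] [631.4 162.5  46.5]
brass [268, 261, 13, 2, 25] [274.2 261.5] [685.7 133.2  46.5]
row200 [101 101 100  99  98  98  97  91  78  72  79  85  86  87  87  86  85  86
  86  86] [ 79  79  79  79  80  79  79  76  73  78  91  99 102 103 104 105 104 103
 101  98]
row290 [102 103 104 106 105 103 101  99  96  88  78  73  74  75  75  75  75  74] [ 86  74  72  72  71  71  72  71  71  76  88  98 100 100  99  98  99  99
 100 101]
col256 [104 105 106 105 104 102  99  96  90  75  51  33  27  34  50  67  79  86
  88  88] [70 66 67 67 67 65 67 68 71 71 61 44 31 25 26 25 29 40 57 70 77 80 80 79
 79] [ 75  74  73  73  74  73  73  73  72  76  86  97 100  99  98  99 101 104]
(238.5, 172) [577.4 149.6  30. ]
(363.5, 169) [644.3 272.4  30. ]
(242, 300) [708.5  75.3  50. ]
(365, 298) [779.3 204.   50. ]
(242, 257) [661.  104.9  50. ]
(364, 255) [728.5 227.3  50. ]
```

View pics/c2.png

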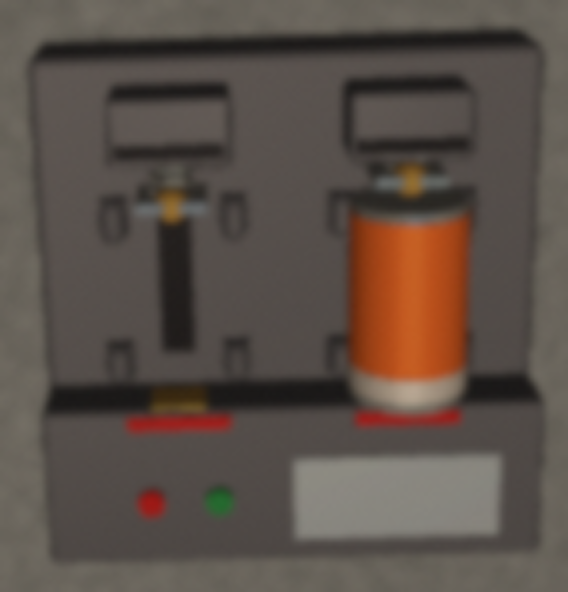

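Charger yaw comes out at about -28.7°. The red marks are 66.8 mm apart (66 expected), the head is 146.9 mm wide (146) and the length is 151 mm (150), so these hold. The bay seat is near (656,148.5). Next I'll move over the green cell.

Emit:
drive_tool(
  moves=[
    [1,-20,-343,87,-58],
    [1,-20,-343,87,-58],
    [1,-20,-343,87,-58],
    [1,-20,-343,87,-58],
    [1,-20,-343,87,-58],
    [1,-20,-343,87,-58],
    [1,-20,-343,87,-58],
    [1,-20,-343,87,-58],
  ],
)

```text
t: 2.58
position: [456.2, -115.1, 160.0]
eef_rot: [3.141, 0.001, -2.643]
force: [0.3, 0.6, 0.9]
gripper_width: 85.6
grip_force: 0.0
```

```bash
cat > cell.py <<'E'
from h import *
import sys
im=grab("wrist"); save(im,sys.argv[1])
T,s=tcp(); print(s["position"],np.degrees(s["eef_rot"]),s["joints"][6])
hsv=cv2.cvtColor(im["frame"],cv2.COLOR_RGB2HSV)
m=cv2.inRange(hsv,(50,110,25),(85,255,255))
n,l,st,ce=cv2.connectedComponentsWithStats(m); i=1+np.argmax(st[1:,4]); print(st[i],ce[i],onz(im,*ce[i],25).round(1))
c=max(cv2.findContours((l==i).astype(np.uint8),0,2)[0],key=cv2.contourArea); r=cv2.minAreaRect(c); b=cv2.boxPoints(r); print(r)
P=np.array([onz(im,*p,16.5)[:2] for p in b]); print(P.round(1).tolist())
E
python3 cell.py w2.png
```

```text
[ 456.49214549 -114.90624334  160.03707171] [ 1.79997304e+02  3.57408431e-02 -1.51369465e+02] 2.2169051469753374
[ 247  162   43   53 1668] [268.79556355 188.78357314] [ 451.8 -128.    25. ]
((268.6153869628906, 189.076904296875), (49.81349563598633, 34.90866470336914), 78.69007110595703)
[[446.4, -153.9], [426.2, -129.7], [461.8, -99.8], [483.1, -124.8]]
```

View pics/w2.png

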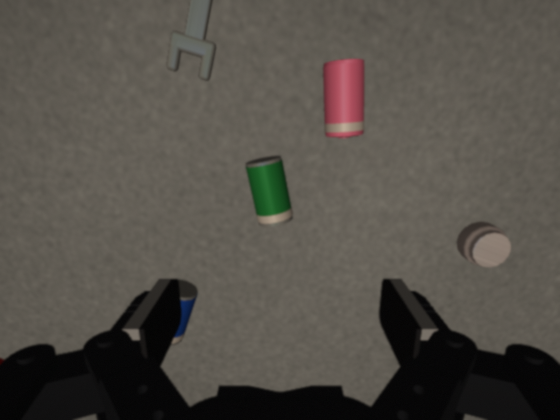

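The picture shows the green cell with its dark flat rim at (265,160) and white band at (274,220). The pink and blue cells and the cap are well clear of it.

```bash
python3 - <<'E'
from h import *
im=grab("wrist")
for u,v,z in((265,158,33),(265.5,164,33),(265,158,0),(274.8,223.5,33),(274.8,223.5,16.5)): print(u,v,z,onz(im,u,v,z).round(1))
F=im["frame"]
for v in list(range(153,168))+list(range(214,228)): print(v,F[v,int(265+(v-160)*.155)].tolist(),end=' ')
E
```

```text
265 158 33 [ 428.4 -143.9   33. ]
265.5 164 33 [ 432.7 -141.1   33. ]
265 158 0 [ 433. -143.    0.]
274.8 223.5 33 [ 475.9 -108.8   33. ]
274.8 223.5 16.5 [ 480.9 -106.3   16.5]
153 [101, 96, 88] 154 [101, 97, 88] 155 [97, 92, 83] 156 [82, 78, 71] 157 [61, 58, 52] 158 [45, 43, 38] 159 [42, 39, 36] 160 [55, 54, 50] 161 [76, 76, 73] 162 [93, 94, 91] 163 [93, 99, 94] 164 [79, 100, 82] 165 [57, 99, 63] 166 [41, 99, 49] 167 [34, 97, 43] 214 [94, 120, 81] 215 [139, 140, 112] 216 [168, 155, 134] 217 [176, 160, 140] 218 [177, 160, 141] 219 [176, 159, 140] 220 [175, 158, 140] 221 [167, 152, 133] 222 [145, 135, 119] 223 [120, 116, 103] 224 [108, 107, 96] 225 [104, 103, 92] 226 [104, 99, 90] 227 [104, 99, 90]
```

Emit:
drive_tool(
  moves=[
    [1,8,-9,60,-10],
    [1,8,-9,110,-10],
    [1,8,-9,110,-10],
    [0.7,8,-9,140,-10],
    [0.7,8,-9,158,-10],
    [0.7,8,-9,158,-10],
    [0.7,8,-9,158,-10],
  ],
)

```text
t: 3.55
position: [454.6, -128.3, 3.6]
eef_rot: [-3.14, 0.002, -2.469]
force: [0.5, 0.3, -0.2]
gripper_width: 60.1
grip_force: 0.0
```

Emit:
drive_tool(
  moves=[
    [0.3,0,0,0,0],
    [0.3,0,0,0,0],
    [0.2,0,0,0,0],
    [0.2,0,0,0,0],
    [0.2,0,0,0,0],
    [0.2,0,0,0,0],
  ],
  newtons=30,
)

```text
t: 4.3
position: [453.7, -128.3, 2.6]
eef_rot: [-3.141, 0.001, -2.469]
force: [-1.9, 1.6, 7.2]
gripper_width: 25.4
grip_force: 26.6
```

```bash
python3 - <<'E'
from h import *
im=grab("wrist"); save(im,"w3.png"); print(ctrl.observe()["gripper_width"],ctrl.observe()["grip_force"])
a=grab("side")["frame"][215:275,235:305]; b=cv2.resize(a,(490,420),interpolation=cv2.INTER_CUBIC)
w=im["frame"][150:420,100:460]; w=cv2.resize(w,(300,225))
w=cv2.copyMakeBorder(w,0,195,0,0,cv2.BORDER_CONSTANT)
cv2.imwrite("pics/w3c.png",np.hstack([w,b])[:,:,::-1])
E
```

```text
25.886716080618562 26.636197865009308
```

View pics/w3c.png

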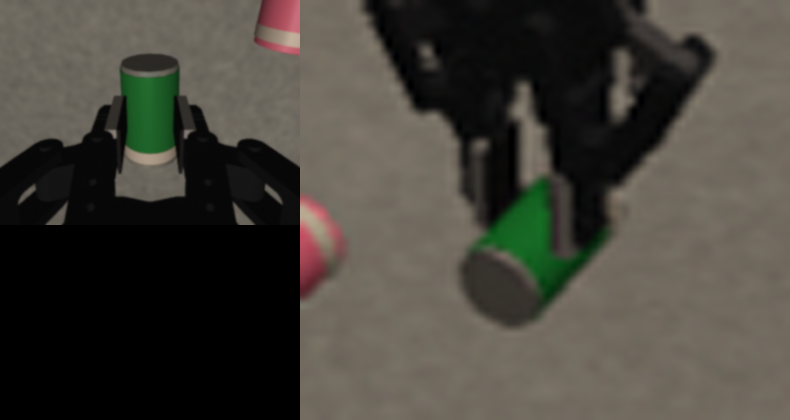

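Emit:
drive_tool(
  moves=[
    [0.55,0,0,0,0],
    [0.55,0,0,3,0],
    [0.55,0,0,6,0],
    [0.55,0,0,6,0],
  ],
)

```text
t: 4.9
position: [452.7, -128.5, -4.6]
eef_rot: [3.141, -0.001, -2.469]
force: [1.2, -0.3, -0.1]
gripper_width: 46.9
grip_force: 0.0
```

Emit:
drive_tool(
  moves=[
    [0.45,0,0,0,0],
    [0.45,0,0,0,0],
    [0.4,0,0,0,0],
    [0.35,0,0,0,0],
    [0.35,0,0,0,0],
  ],
  newtons=20,
)

```text
t: 5.52
position: [453.3, -128.6, -4.0]
eef_rot: [-3.141, 0.0, -2.469]
force: [-1.8, -0.3, 5.2]
gripper_width: 31.3
grip_force: 19.7
```

Emit:
drive_tool(
  moves=[
    [0.55,0,0,0,0],
    [0.55,0,0,2,0],
    [0.55,0,0,5,0],
    [0.55,0,0,5,0],
  ],
)

```text
t: 6.02
position: [452.8, -128.4, -9.6]
eef_rot: [3.141, -0.001, -2.469]
force: [0.2, -0.0, -0.3]
gripper_width: 47.0
grip_force: 0.0
```

Emit:
drive_tool(
  moves=[
    [0.45,0,0,0,0],
    [0.45,0,0,0,0],
    [0.4,0,0,0,0],
    [0.35,0,0,0,0],
    [0.3,0,0,0,0],
    [0.3,0,0,0,0],
  ],
)

```text
t: 6.78
position: [453.2, -128.5, -9.0]
eef_rot: [-3.141, 0.0, -2.469]
force: [-1.5, 0.1, 5.8]
gripper_width: 32.1
grip_force: 19.7
```

Emit:
drive_tool(
  moves=[
    [0.25,0,0,-5,0],
    [0.25,0,0,-20,0],
    [0.25,0,0,-50,0],
    [0.25,0,0,-90,0],
    [0.25,0,0,-90,0],
    [0.25,0,0,-90,0],
  ],
  newtons=30,
)

```text
t: 7.52
position: [452.9, -128.3, 80.8]
eef_rot: [3.141, 0.0, -2.469]
force: [0.0, -0.2, -1.0]
gripper_width: 32.0
grip_force: 30.0
```

```bash
python3 - <<'E'
from h import *
im=grab("wrist"); s=ctrl.observe(); print(s["force"],s["gripper_width"],s["grip_force"],s["position"])
a=grab("side")["frame"][180:260,225:315]; b=cv2.resize(a,(472,420),interpolation=cv2.INTER_CUBIC)
w=im["frame"][150:420,100:460]; w=cv2.resize(w,(328,246))
w=cv2.copyMakeBorder(w,0,420-246,0,0,cv2.BORDER_CONSTANT)
cv2.imwrite("pics/w4c.png",np.hstack([w,b])[:,:,::-1])
E
```

```text
[-0.51606468 -0.18623742 -1.15435257] 31.932537815494328 29.980714917182922 [ 452.46411336 -128.29611263   80.27088907]
```

View pics/w4c.png

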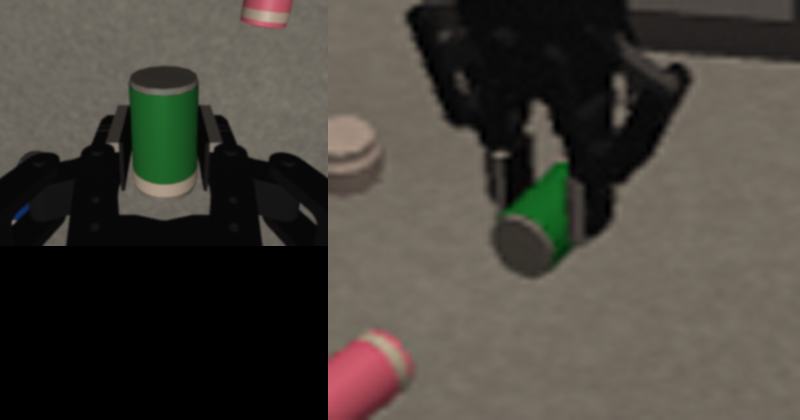

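Lifted and level; the wrench force shows about 1 N of weight. Next I'll measure where the cell sits in the tool frame.

```bash
cat > held.py <<'E'
from h import *
im=grab("wrist"); F=im["frame"]; hsv=cv2.cvtColor(F,cv2.COLOR_RGB2HSV)
m=cv2.inRange(hsv,(50,110,25),(85,255,255)); n,l,st,ce=cv2.connectedComponentsWithStats(m); i=1+np.argmax(st[1:,4]); print(st[i],ce[i].round(1))
H=np.array(im["hand_eye"]); im["c2w"]=H
x0,y0,w,h=st[i][:4]; u=int(ce[i][0])
for z in(-42,-25.5):
    print(z,"green top/bot mid",onz(im,u,y0,z).round(1),onz(im,u,y0+h,z).round(1))
for v in(y0+8,y0+20):
    r=np.where(l[v]==i)[0]; print(v,r.min(),r.max(),onz(im,r.min()-.5,v,-25.5).round(1),onz(im,r.max()+.5,v,-25.5).round(1))
g=cv2.cvtColor(F,cv2.COLOR_RGB2GRAY); print(y0,g[y0-30:y0+6,u]); print(y0+h,g[y0+h-6:y0+h+26,u])
E
python3 held.py
```

```text
[ 242  245   76  107 6822] [280.  298.9]
-42 green top/bot mid [ 27.6   0.2 -42. ] [-21.4   0.2 -42. ]
-25.5 green top/bot mid [ 21.    0.2 -25.5] [-34.7   0.1 -25.5]
253 243 316 [ 17.2 -15.9 -25.5] [ 17.2  16.7 -25.5]
265 243 316 [ 11.4 -16.1 -25.5] [ 11.4  16.9 -25.5]
245 [111 112 112 112 111 105  95  72  51  42  41  41  40  41  40  40  40  41
  41  40  41  40  40  41  41  42  43  42  41  41  42  47  67  91 107 113]
352 [ 71  71  70  70  72  83 111 142 156 157 157 157 157 157 156 157 156 156
 155 147 131 115 108 107 106 105 105 105 105 106 106 104]
```

The cell's centre is about 1.8 mm nubward of the TCP, and its axis about 25.5 mm behind the TCP. Next I'll carry it over the bay with yaw aligned.

Emit:
drive_tool(
  moves=[
    [0.2,-335,82,-15,67],
    [0.2,-335,82,-15,67],
    [0.2,-335,82,-15,67],
    [0.2,-335,82,-15,67],
    [0.2,-335,82,-15,67],
    [0.2,-335,82,-15,67],
    [0.2,-335,82,-15,67],
    [0.2,-335,82,-15,67],
    [0.2,-335,82,-15,67],
    [0.2,-335,82,-15,67],
  ],
  newtons=30,
)

```text
t: 8.93
position: [663.9, 143.7, 95.7]
eef_rot: [-3.142, -0.0, 2.644]
force: [-0.4, 0.1, -0.7]
gripper_width: 31.3
grip_force: 30.0
```

```bash
python3 - <<'E'
from h import *
s=ctrl.observe(); print(s["position"],np.degrees(s["eef_rot"]),s["force"],s["gripper_width"])
im=grab("wrist"); F=im["frame"]; save(im,"w5.png")
g=cv2.resize(F,(784,588)); cv2.imwrite("pics/w5b.png",g[:,:,::-1])
hsv=cv2.cvtColor(F,cv2.COLOR_RGB2HSV)
for n,lo,hi,z in(("red",(0,150,60),(4,255,255),50),("brass",(15,100,60),(28,255,255),46.5)):
    k,l,st,ce=cv2.connectedComponentsWithStats(cv2.inRange(hsv,lo,hi))
    for i in range(1,k):
        if st[i,4]>20: 
            p=onz(im,*ce[i],z); d=p[:2]-[661.3,146.1]; print(n,st[i].tolist(),ce[i].round(1),p.round(1),"chg",(d@[.877,-.48]).round(1),(d@[.48,.877]).round(1))
d=s["position"][:2]-np.array([661.3,146.1]); print("tcp chg",d@[.877,-.48],d@[.48,.877])
E
```

```text
[663.91311281 143.67400041  95.7097565 ] [-1.79995301e+02 -1.74019272e-02  1.51497968e+02] [-0.38986143  0.13447663 -0.65208646] 31.320659638842834
red [358, 270, 45, 6, 187] [377.9 272.6] [719.8 188.2  50. ] chg 31.1 65.0
brass [381, 159, 16, 17, 172] [388.7 167. ] [658.1 223.5  46.5] chg -40.0 66.4
brass [275, 169, 15, 16, 150] [282.3 176.2] [631.5 162.3  46.5] chg -33.9 -0.0
tcp chg 3.4561797370800895 -0.8733074930410183
```

View pics/w5b.png

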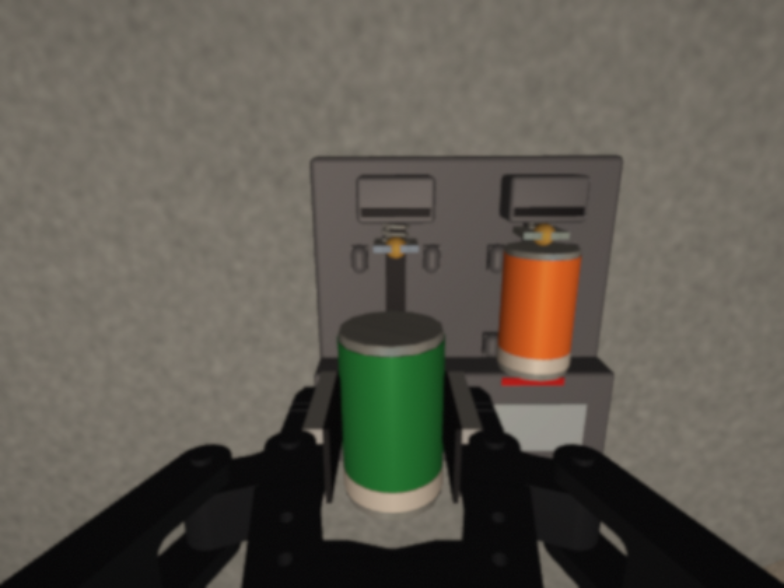

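The picture shows the cell held level over the head, in line with the free bay's dome at (282,176). Next I'll lower it onto the head edge to tip the nub up.

Emit:
drive_tool(
  moves=[
    [0.2,0,0.6,20,0],
    [0.2,0,0.6,48,0],
    [0.2,0,0.6,51,0],
    [0.2,0,0.6,52,0],
    [0.2,0,0.6,52,0],
  ],
  newtons=20,
)

```text
t: 9.6
position: [665.0, 144.9, 44.6]
eef_rot: [3.141, 0.001, 2.644]
force: [0.2, 0.5, -0.7]
gripper_width: 31.8
grip_force: 30.0
```

Emit:
drive_tool(
  moves=[
    [0.2,0,0,1,0],
    [0.2,0,0,2,0],
    [0.2,0,0,3,0],
    [0.2,0,0,3,0],
  ],
)

```text
t: 10.1
position: [664.5, 144.9, 41.0]
eef_rot: [3.141, 0.0, 2.644]
force: [-1.9, 0.5, 1.6]
gripper_width: 31.5
grip_force: 30.3
```

Emit:
drive_tool(
  moves=[
    [0.2,0,0,1,0],
    [0.2,0,0,2,0],
    [0.2,0,0,2,0],
  ],
)

```text
t: 10.48
position: [664.5, 145.3, 40.0]
eef_rot: [3.141, -0.0, 2.645]
force: [-5.9, 0.3, 10.8]
gripper_width: 31.5
grip_force: 30.9
```

Emit:
drive_tool(
  moves=[
    [0.22,0,0,0.5,0],
    [0.22,0,0,1,0],
    [0.22,0,0,1,0],
  ],
  newtons=20,
)

```text
t: 10.85
position: [664.6, 145.6, 39.4]
eef_rot: [3.14, -0.0, 2.645]
force: [-6.4, 0.4, 13.3]
gripper_width: 31.9
grip_force: 31.2
```

Emit:
drive_tool(
  moves=[
    [0.35,0,0,0,0],
    [0.35,0,0,0,0],
  ],
  newtons=20,
)

```text
t: 11.1
position: [664.6, 145.6, 39.4]
eef_rot: [3.14, -0.0, 2.645]
force: [-7.6, 1.1, 13.7]
gripper_width: 32.0
grip_force: 31.2
```

Emit:
drive_tool(
  moves=[
    [0.25,0,0,0.5,0],
    [0.25,0,0,1,0],
    [0.25,0,0,1.5,0],
    [0.25,0,0,1.5,0],
  ],
)

```text
t: 11.6
position: [664.4, 146.0, 38.0]
eef_rot: [3.14, -0.001, 2.645]
force: [-7.9, 2.1, 15.3]
gripper_width: 32.0
grip_force: 31.7
```

```bash
cat > tilt.py <<'E'
from h import *
s=ctrl.observe(); im=grab("wrist"); F=im["frame"]; hsv=cv2.cvtColor(F,cv2.COLOR_RGB2HSV)
m=cv2.inRange(hsv,(50,110,20),(85,255,255)); n,l,st,ce=cv2.connectedComponentsWithStats(m); i=1+np.argmax(st[1:,4])
g=cv2.cvtColor(F,cv2.COLOR_RGB2GRAY); u=int(ce[i][0])
im["c2w"]=np.array(im["hand_eye"]); y0,h=st[i][1],st[i][3]
print(s["t"],s["position"].round(1),s["force"].round(1),s["grip_force"],st[i])
c=g[180:420,u].astype(int); print("rows of edges",[180+k for k in range(1,239) if abs(c[k+1]-c[k-1])>22])
# flat rim: solve tilt from the ray to the upper flat corner; pivot at tool (0,-25.5)
from scipy.optimize import brentq
def f(th,v):
    # cell frame: corner at (28.7 toward flat, 16.5 up), nub-up tilt th, tool x = flat dir, tool -z up
    a,b=28.7-1.0,16.5-.5
    X=a*np.cos(th)+b*np.sin(th); U=-a*np.sin(th)+b*np.cos(th)
    p=proj(im,[X,0,-25.5-U]); return p[1]-v
for v in(y0+2,): 
    try: print("tilt deg",np.degrees(brentq(f,-.3,.9,args=(v,))))
    except Exception as e: print(e,f(0,v),f(.4,v))
E
python3 tilt.py
```

```text
11.6 [664.4 146.   38. ] [-7.9  2.1 15.3] 31.743382215499878 [ 242  243   76  109 7320]
rows of edges [182, 183, 186, 187, 190, 209, 210, 211, 212, 241, 242, 243, 249, 351, 352, 353, 354, 367, 368, 373, 374, 390, 391, 392]
tilt deg -0.7465446138816421
```

```bash
cat >> tilt.py <<'E'
print("row flat-top corner at 0,8,16,25:",[round(f(np.radians(a),0)) for a in(0,8,16,25)])
def q(a,b,th): 
    th=np.radians(th); X=a*np.cos(th)+b*np.sin(th); U=-a*np.sin(th)+b*np.cos(th); return round(proj(im,[X,0,-25.5-U])[1],1)
print("flat-bottom",[q(28.7,-16.5,t) for t in(0,8,16,25)],"band-end top",[q(-29,15.5,t) for t in(0,8,16,25)],"green end",[q(-22,16.5,t) for t in (0,8,16,25)])
E
python3 tilt.py | tail -2
python3 - <<'E'
import sys; sys.path.insert(0,'.')
from h import *
F=grab("wrist")["frame"]; print([(v,F[v,279].tolist()) for v in range(200,254,2)]); print([(v,F[v,279].tolist()) for v in range(345,400,3)])
E
```

```text
row flat-top corner at 0,8,16,25: [244, 236, 229, 223]
flat-bottom [np.float64(216.7), np.float64(219.4), np.float64(223.2), np.float64(228.6)] band-end top [np.float64(365.0), np.float64(366.7), np.float64(366.9), np.float64(365.0)] green end [np.float64(353.0), np.float64(352.7), np.float64(350.9), np.float64(347.2)]
[(200, [176, 134, 58]), (202, [179, 139, 61]), (204, [179, 137, 60]), (206, [176, 129, 55]), (208, [166, 120, 51]), (210, [126, 92, 43]), (212, [59, 49, 39]), (214, [46, 42, 39]), (216, [45, 41, 38]), (218, [45, 40, 38]), (220, [45, 40, 39]), (222, [46, 41, 39]), (224, [50, 47, 42]), (226, [50, 48, 43]), (228, [49, 46, 42]), (230, [50, 47, 43]), (232, [51, 47, 43]), (234, [50, 47, 42]), (236, [51, 48, 44]), (238, [52, 49, 44]), (240, [52, 50, 45]), (242, [90, 86, 80]), (244, [128, 129, 127]), (246, [133, 137, 138]), (248, [124, 133, 129]), (250, [74, 128, 82]), (252, [56, 138, 66])]
[(345, [45, 125, 56]), (348, [44, 124, 56]), (351, [68, 126, 68]), (354, [200, 183, 162]), (357, [207, 189, 168]), (360, [206, 188, 167]), (363, [206, 188, 167]), (366, [198, 181, 160]), (369, [133, 130, 117]), (372, [128, 125, 112]), (375, [92, 86, 81]), (378, [88, 81, 78]), (381, [86, 80, 77]), (384, [86, 80, 77]), (387, [86, 80, 77]), (390, [77, 71, 68]), (393, [15, 14, 14]), (396, [11, 11, 10]), (399, [10, 10, 9])]
```

Emit:
drive_tool(
  moves=[
    [0.25,0,0,0.6,0],
    [0.25,0,0,1.2,0],
    [0.25,0,0,1.8,0],
    [0.25,0,0,2.4,0],
    [0.25,0,0,2.4,0],
  ],
)

```text
t: 12.38
position: [664.0, 146.3, 35.4]
eef_rot: [3.14, -0.002, 2.645]
force: [-10.0, 2.4, 15.5]
gripper_width: 31.6
grip_force: 32.6
```

```bash
python3 tilt.py
```

```text
12.375 [664.  146.3  35.4] [-10.    2.4  15.5] 32.56760358810425 [ 242  241   77  111 7645]
rows of edges [181, 182, 184, 185, 187, 188, 189, 192, 212, 213, 214, 237, 238, 239, 240, 351, 352, 353, 354, 368, 369, 375, 376, 390, 391, 392]
tilt deg 1.0112238500677928
row flat-top corner at 0,8,16,25: [244, 236, 229, 223]
flat-bottom [np.float64(216.7), np.float64(219.4), np.float64(223.2), np.float64(228.6)] band-end top [np.float64(365.0), np.float64(366.7), np.float64(366.9), np.float64(365.0)] green end [np.float64(353.0), np.float64(352.7), np.float64(350.9), np.float64(347.2)]
```

Emit:
drive_tool(
  moves=[
    [0.25,0,0,0.6,0],
    [0.25,0,0,1.2,0],
    [0.25,0,0,1.8,0],
    [0.25,0,0,2.4,0],
    [0.25,0,0,3,0],
    [0.25,0,0,3,0],
  ],
)

```text
t: 13.18
position: [663.8, 146.5, 32.4]
eef_rot: [3.14, -0.002, 2.646]
force: [-11.4, 2.7, 15.7]
gripper_width: 31.8
grip_force: 33.7
```

```bash
python3 tilt.py | head -2
```

```text
13.175 [663.8 146.5  32.4] [-11.4   2.7  15.7] 33.68066489696503 [ 242  238   77  113 7969]
rows of edges [183, 184, 186, 187, 189, 190, 191, 194, 195, 214, 215, 216, 217, 233, 234, 235, 236, 241, 351, 352, 353, 368, 369, 370, 376, 377, 390, 391, 392]
```

Emit:
drive_tool(
  moves=[
    [0.25,0,0,0.7,0],
    [0.25,0,0,1.4,0],
    [0.25,0,0,2.1,0],
    [0.25,0,0,2.8,0],
    [0.25,0,0,3.5,0],
    [0.25,0,0,4,0],
    [0.25,0,0,4,0],
  ],
)

```text
t: 14.1
position: [663.7, 146.8, 28.3]
eef_rot: [3.14, -0.002, 2.646]
force: [-10.9, 3.0, 14.9]
gripper_width: 32.1
grip_force: 35.3
```

```bash
python3 tilt.py | head -2
```

```text
14.1 [663.7 146.8  28.3] [-10.9   3.   14.9] 35.30147194862366 [ 241  236   78  114 8375]
rows of edges [185, 186, 189, 190, 192, 193, 197, 217, 218, 219, 220, 228, 229, 230, 236, 237, 349, 350, 351, 352, 368, 369, 370, 377, 378, 390, 391, 392]
```

```bash
cat > fit.py <<'E'
from h import *
import sys
from scipy.optimize import fsolve,brentq
im=grab("wrist"); im["c2w"]=np.array(im["hand_eye"])
def q(a,b,th,sl): X=a*np.cos(th)+b*np.sin(th); U=-a*np.sin(th)+b*np.cos(th); return proj(im,[X,0,-25.5-sl-U])[1]
a=brentq(lambda a:q(a,16.5,0,0)-246.5,10,40); e=brentq(lambda a:q(a,16.5,0,0)-365.5,-40,-10); print("a,e",a,e)
g=cv2.cvtColor(im["frame"],cv2.COLOR_RGB2GRAY)[:,276:284].mean(1); d=np.abs(np.gradient(g))
r=[k for k in range(200,420) if d[k]>9 and d[k]==d[k-2:k+3].max()]; print("edges",r)
if len(sys.argv)>2:
    r1,r2=map(float,sys.argv[1:]); x=fsolve(lambda x:[q(a,16.5,x[0],x[1])-r1,q(e,16.5,x[0],x[1])-r2],[.2,2]); print("tilt",np.degrees(x[0]),"slip up",x[1])
E
python3 fit.py 229 368.5
```

```text
a,e 26.925246353975698 -28.41007711431735
edges [218, 229, 236, 350, 369, 377, 391]
tilt 20.27449200055778 slip up 1.5308237278204857
```

Emit:
drive_tool(
  moves=[
    [0.25,0,0,0.7,0],
    [0.25,0,0,1.4,0],
    [0.25,0,0,2,0],
    [0.25,0,0,2,0],
  ],
)

```text
t: 14.7
position: [663.6, 146.8, 26.3]
eef_rot: [3.14, -0.002, 2.646]
force: [-12.1, 4.2, 14.7]
gripper_width: 31.6
grip_force: 36.2
```

Emit:
drive_tool(
  moves=[
    [0.25,0,0,-2,0],
    [0.25,0,0,-5,0],
    [0.25,0,0,-7,0],
    [0.25,0,0,-7,0],
    [0.25,0,0,-7,0],
  ],
)

```text
t: 15.32
position: [664.4, 144.6, 31.7]
eef_rot: [-3.141, 0.0, 2.644]
force: [-0.1, 0.0, -1.5]
gripper_width: 31.7
grip_force: 34.6
```

```bash
python3 fit.py 225 369; python3 -c "
from h import *
s=ctrl.observe();d=s['position'][:2]-np.array([661.3,146.1]);print(s['position'],np.degrees(s['eef_rot'][2]),'chg',d@[.877,-.48]-.8,d@[.48,.877])"
```

```text
a,e 26.92458900352373 -28.410820709391178
edges [213, 228, 235, 350, 369, 378, 391]
tilt 31.171447788414646 slip up 4.201358135319836
[664.35273698 144.65739081  31.65528238] 151.50399115068146 chg 2.569702739423212 0.20014548967144635
```

Emit:
drive_tool(
  moves=[
    [0.25,3,-0.5,0,0],
    [0.25,6,-0.5,0,0],
    [0.25,6,-0.5,0,0],
  ],
)

```text
t: 15.75
position: [658.6, 147.6, 31.8]
eef_rot: [3.142, -0.0, 2.645]
force: [-0.6, -0.3, -1.5]
gripper_width: 31.8
grip_force: 34.6
```

Emit:
drive_tool(
  moves=[
    [0.25,1,0,0,0],
    [0.25,2,0,0,0],
    [0.25,3,0,0,0],
    [0.25,3,0,0,0],
  ],
)

```text
t: 16.25
position: [656.7, 148.5, 32.0]
eef_rot: [3.141, 0.001, 2.644]
force: [2.4, -1.5, -1.5]
gripper_width: 31.6
grip_force: 34.5
```

Emit:
drive_tool(
  moves=[
    [0.25,1,0,0,0],
    [0.25,2,0,0,0],
    [0.25,2,0,0,0],
  ],
)

```text
t: 16.62
position: [655.1, 149.3, 32.1]
eef_rot: [3.141, 0.001, 2.644]
force: [4.9, -2.2, -1.9]
gripper_width: 31.8
grip_force: 34.5
```

Emit:
drive_tool(
  moves=[
    [0.25,1,0,0,0],
    [0.25,2,0,0,0],
    [0.25,3,0,0,0],
    [0.25,3,0,0,0],
  ],
)

```text
t: 17.12
position: [653.3, 150.2, 32.4]
eef_rot: [3.141, 0.003, 2.644]
force: [7.4, -2.8, -3.5]
gripper_width: 31.7
grip_force: 34.5
```

```bash
cat > st.py <<'E'
from h import *
s=ctrl.observe();d=s['position'][:2]-np.array([661.3,146.1]);f=s["force"]
F=f[0]*.877-f[1]*.48;print('t',s["t"],'z',s['position'][2].round(2),'chg x y',(d@[.877,-.48]-.8).round(2),(d@[.48,.877]).round(2),'Fx',F.round(2),'Fy',(f[0]*.48+f[1]*.877).round(2),'Fz',f[2].round(2),'spring back',((F-1)/1.6).round(2))
E
python3 st.py; python3 fit.py 228 369
```

```text
t 17.125 z 32.43 chg x y -9.78 -0.28 Fx 7.84 Fy 1.09 Fz -3.46 spring back 4.28
a,e 26.92389917715368 -28.41254355371207
edges [201, 208, 226, 229, 235, 350, 369, 378, 391]
tilt 22.551594841931585 slip up 2.1600855813088113
```

Emit:
drive_tool(
  moves=[
    [0.25,1,0,0,0],
    [0.25,2,0,0,0],
    [0.25,2.5,0,0,0],
    [0.25,2.5,0,0,0],
  ],
)

```text
t: 17.68
position: [651.8, 150.9, 32.7]
eef_rot: [3.141, 0.004, 2.643]
force: [9.4, -4.1, -2.1]
gripper_width: 31.7
grip_force: 34.5
```

```bash
python3 st.py
```

```text
t 17.675 z 32.72 chg x y -11.41 -0.35 Fx 10.18 Fy 0.94 Fz -2.06 spring back 5.74
```

Emit:
drive_tool(
  moves=[
    [0.25,0.7,0,0,0],
    [0.25,1.3,0,0,0],
    [0.25,1.3,0,0,0],
    [0.25,1.3,0,0,0],
  ],
)

```text
t: 18.18
position: [651.0, 151.3, 32.8]
eef_rot: [3.14, 0.005, 2.643]
force: [9.7, -4.7, -2.6]
gripper_width: 31.7
grip_force: 34.4
```

```bash
python3 st.py; python3 fit.py 228 369|tail -2
```

```text
t 18.175 z 32.81 chg x y -12.28 -0.39 Fx 10.77 Fy 0.57 Fz -2.56 spring back 6.11
edges [207, 226, 234, 350, 369, 378, 391]
tilt 22.551631696941588 slip up 2.159731300638757
```

Emit:
drive_tool(
  moves=[
    [0.25,-0.8,0,1,0],
    [0.25,-1.2,0,2,0],
    [0.25,-1.2,0,2,0],
  ],
)

```text
t: 18.6
position: [652.5, 150.6, 31.9]
eef_rot: [3.14, 0.005, 2.643]
force: [8.2, -5.1, 4.3]
gripper_width: 31.8
grip_force: 35.1
```

```bash
python3 st.py; python3 fit.py 226 369|tail -2
```

```text
t 18.6 z 31.85 chg x y -10.68 -0.24 Fx 9.61 Fy -0.5 Fz 4.27 spring back 5.38
edges [204, 208, 212, 227, 235, 351, 369, 378, 391]
tilt 27.397540205808195 slip up 3.173272547704331
```

Emit:
drive_tool(
  moves=[
    [0.25,0.5,0,1,0],
    [0.25,0.5,0,2,0],
    [0.25,0.5,0,2,0],
  ],
)

```text
t: 19.02
position: [652.8, 150.7, 30.6]
eef_rot: [3.139, 0.007, 2.643]
force: [8.3, -5.2, 8.4]
gripper_width: 31.6
grip_force: 35.4
```

```bash
python3 st.py; python3 fit.py 226 369|tail -2
```

```text
t 19.025 z 30.63 chg x y -10.5 -0.04 Fx 9.76 Fy -0.64 Fz 8.42 spring back 5.47
edges [205, 208, 212, 227, 230, 236, 351, 369, 378, 391]
tilt 27.397604655306317 slip up 3.173022658244612
```

Emit:
drive_tool(
  moves=[
    [0.25,0.7,0,0.7,0],
    [0.25,0.8,0,1.4,0],
    [0.25,0.8,0,2.1,0],
    [0.25,0.8,0,2.5,0],
    [0.25,0.8,0,2.5,0],
  ],
)

```text
t: 19.7
position: [652.7, 151.1, 28.5]
eef_rot: [3.138, 0.008, 2.643]
force: [10.3, -5.7, 9.5]
gripper_width: 31.6
grip_force: 35.5
```

```bash
python3 st.py; python3 fit.py 228 369|tail -2
```

```text
t 19.7 z 28.53 chg x y -10.75 0.25 Fx 11.76 Fy -0.09 Fz 9.5 spring back 6.73
edges [206, 213, 227, 230, 236, 351, 369, 378, 391]
tilt 22.551796041061934 slip up 2.1591591489078645
```

Emit:
drive_tool(
  moves=[
    [0.25,-0.3,0,0.7,0],
    [0.25,-0.5,0,1.4,0],
    [0.25,-0.5,0,2,0],
    [0.25,-0.5,0,2,0],
  ],
)

```text
t: 20.25
position: [653.3, 150.9, 26.7]
eef_rot: [3.138, 0.008, 2.643]
force: [10.1, -6.2, 10.9]
gripper_width: 32.1
grip_force: 35.5
```

```bash
python3 st.py; python3 fit.py 229 369|tail -2
```

```text
t 20.25 z 26.72 chg x y -10.09 0.38 Fx 11.8 Fy -0.56 Fz 10.9 spring back 6.75
edges [206, 213, 227, 230, 236, 351, 370, 378, 391]
tilt 20.66611064559473 slip up 1.8587909323212424
```

Emit:
drive_tool(
  moves=[
    [0.25,-0.1,-0.4,0.7,0],
    [0.25,-0.2,-0.4,1.4,0],
    [0.25,-0.3,-0.4,2,0],
    [0.25,-0.4,-0.4,2.5,0],
    [0.25,-0.4,-0.4,2.5,0],
  ],
)

```text
t: 20.92
position: [653.8, 150.5, 24.4]
eef_rot: [3.137, 0.008, 2.643]
force: [10.7, -5.0, 11.6]
gripper_width: 31.6
grip_force: 35.6
```

```bash
python3 st.py; python3 fit.py 230 369|tail -2
```

```text
t 20.925 z 24.41 chg x y -9.55 0.27 Fx 11.81 Fy 0.72 Fz 11.63 spring back 6.75
edges [207, 227, 230, 236, 351, 370, 378, 391]
tilt 18.981765060735135 slip up 1.6355027187243938
```

Emit:
drive_tool(
  moves=[
    [0.25,-0.1,-0.3,0.7,0],
    [0.25,-0.2,-0.3,1.4,0],
    [0.25,-0.3,-0.3,2,0],
    [0.25,-0.4,-0.3,2.5,0],
    [0.25,-0.4,-0.3,2.5,0],
  ],
)

```text
t: 21.6
position: [654.4, 150.3, 22.6]
eef_rot: [3.136, 0.009, 2.643]
force: [9.0, -6.2, 16.6]
gripper_width: 31.3
grip_force: 36.2
```

```bash
python3 st.py; python3 fit.py 232 369|tail -2; python3 - <<'E'
from h import *
F=grab("wrist")["frame"]; print([(v,F[v,279].tolist()) for v in range(218,250,2)])
hsv=cv2.cvtColor(F,cv2.COLOR_RGB2HSV); m=cv2.inRange(hsv,(50,110,25),(85,255,255))
for v in(245,255,265,275): r=np.where(m[v])[0]; print(v,r.min(),r.max())
E
```

```text
t 21.6 z 22.65 chg x y -8.83 0.38 Fx 10.81 Fy -1.1 Fz 16.59 spring back 6.13
edges [206, 213, 229, 232, 238, 239, 353, 371, 379, 391]
tilt 16.028234675175273 slip up 1.3471367671348942
[(218, [159, 117, 49]), (220, [168, 128, 54]), (222, [173, 132, 57]), (224, [173, 131, 57]), (226, [171, 127, 55]), (228, [157, 115, 51]), (230, [94, 74, 48]), (232, [102, 99, 90]), (234, [131, 132, 119]), (236, [134, 135, 122]), (238, [111, 129, 104]), (240, [56, 124, 64]), (242, [45, 124, 57]), (244, [45, 124, 57]), (246, [45, 124, 57]), (248, [46, 125, 57])]
245 243 316
255 243 316
265 242 317
275 242 317
```

```bash
python3 fit.py 232 371|tail -1;python3 - <<'E'
from h import *
S=grab("side");C=grab("scene");W=grab("wrist")
p=proj(S,[660,146,55]);q=proj(C,[660,146,55]);print(p,q)
cr=lambda im,p,w,h:im["frame"][int(p[1]-h):int(p[1]+h),int(p[0]-w):int(p[0]+w)]
a=cv2.resize(cr(S,p,32,30),(400,375),interpolation=cv2.INTER_CUBIC);b=cv2.resize(cr(C,q,40,37),(400,375),interpolation=cv2.INTER_CUBIC)
w=cv2.resize(W["frame"][190:400,140:420],(300,225)); w=cv2.copyMakeBorder(w,0,0,0,500,cv2.BORDER_CONSTANT)
cv2.imwrite("pics/last.png",np.vstack([np.hstack([a,b]),w])[:,:,::-1])
E
```

```text
tilt 17.338336672995688 slip up 2.557709914079365
[303.83570868 167.90373582] [361.88826691 298.21090015]
```

View pics/last.png

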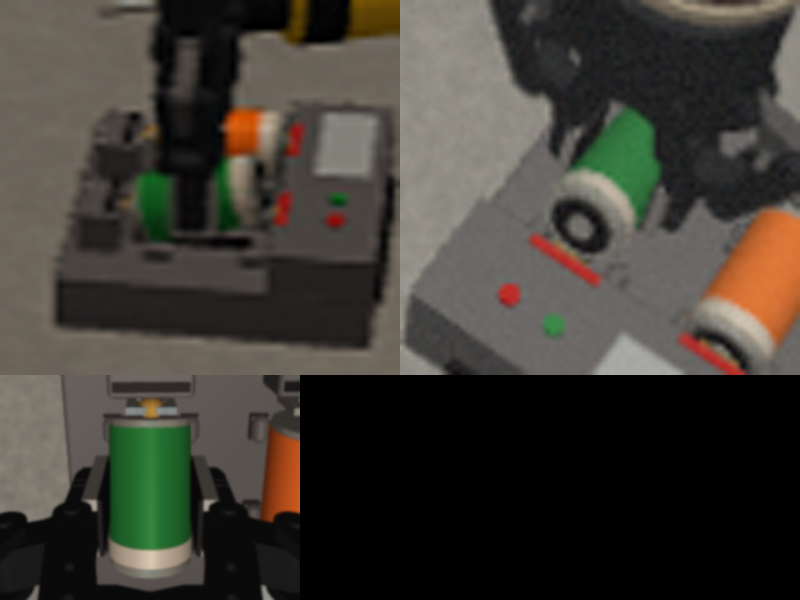

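The picture shows the flat end seated against the dome at deck level. The nub end is still raised, clear of the head edge, with the nub at scene pixel (358,305). I'll get its height from the bay plane.

```bash
python3 - <<'E'
from h import *
im=grab("scene"); hsv=cv2.cvtColor(im["frame"],cv2.COLOR_RGB2HSV)
n=np.array([.48,.877,0]);P0=np.array([661.3,146.1,0])
def pl(u,v):
    o,d=ray(im,u,v); p=o+d*((P0-o)@n)/(d@n); return ((p-P0)@[.877,-.48,0]-.8).round(1),p[2].round(1)
print("nub",pl(357.9,305.2)); print("dome ref? seat nub expected px",proj(im,P0+np.array([.877,-.48,0])*25.8+[0,0,46.5]))
g=cv2.cvtColor(im["frame"],cv2.COLOR_RGB2GRAY); print(g[294:316,347:370])
E
```

```text
nub (np.float64(11.6), np.float64(47.5))
dome ref? seat nub expected px [354.06175081 310.49659934]
[[105 105 104 105 105 103  99  81  88 106 121 127 105  92  94  98  99  98
   96  97  98  95  95]
 [104 106 105 107 106 105 101 119 134 143 157 161 153 156 137  97  98 100
   98 100  94  95  94]
 [103 108 107 105 106 107 114 126 137 144 160 174 176 178 172 157 125  98
   94  92  94  96  91]
 [105 104 106 105 111 112 113 118 120 127 140 140 154 173 181 180 164 123
   96  94  98  97  89]
 [105 105 104 105 102 114 111 114 115 123 130 132 137 140 170 182 179 162
  120  94  92  91  87]
 [107 105 107 108 108 113 112  99 100 106 117 121 135 133 145 158 178 177
  159 119  91  88  85]
 [107 104 107 109 110  84  68  59  57  59  75  89 118 129 137 142 165 176
  171 149  87  86  78]
 [106 105 103 109  94  42  26  28  28  26  28  50  76 106 128 136 142 160
  169 156 111  82  77]
 [107 103 109 108  70  27  26  26  23  23  28  26  37  66 102 118 130 140
  159 159 136  81  68]
 [105  97  97 113  65  27  30  31  60  82  65  28  21  35  69 114 125 126
  147 156 138  86  68]
 [ 91 101 104 108  66  27  21 
[... 434 characters left out ...]
103 117 107 103 106]
 [ 92  86  91  91  97 115 119 107  42  21  24  19  24  26  24  66 111 102
   99 114 105 106 107]
 [102 101  85  80  89  98 106 109 110  79  43  19  24  43  71  93 107 101
  104 105 102 105 107]
 [106 104 101  93  84  92  89  97 111 107  91 102  93 109 110 111 105  98
  104 106 106 105 101]
 [105 107 105 104 103  86  81  89  94 100  93  77  93 100 106 106 106 101
  105 103 106 104 104]
 [103 104 102 107 105 102  90  88  87  94  94 104 104 107 106  95  81  94
   87  92 106 105 105]
 [107 106 108 105 104 104 104 101  85  79  87  89  97  97  99  86  95 103
  101 101 104 103 105]
 [105 106 102 106 105 102 106 106 102  91  86  88  89  93  94  92 105 105
   98  97 103 107 106]]
```

Emit:
drive_tool(
  moves=[
    [0.25,-0.2,-0.3,0.7,0],
    [0.25,-0.3,-0.3,1.4,0],
    [0.25,-0.3,-0.3,1.4,0],
  ],
)

```text
t: 22.32
position: [654.9, 150.1, 21.5]
eef_rot: [3.136, 0.009, 2.643]
force: [9.8, -5.3, 16.6]
gripper_width: 31.6
grip_force: 36.5
```

```bash
python3 st.py; python3 fit.py 233 371
```

```text
t 22.325 z 21.49 chg x y -8.32 0.4 Fx 11.12 Fy 0.07 Fz 16.63 spring back 6.33
a,e 26.921840499534124 -28.4176027056675
edges [206, 230, 234, 241, 355, 372, 380, 391]
tilt 15.950294368276793 slip up 2.4466498489145136
```

Emit:
drive_tool(
  moves=[
    [0.25,-0.1,-0.2,0.6,0],
    [0.25,-0.2,-0.2,1.2,0],
    [0.25,-0.3,-0.2,1.8,0],
    [0.25,-0.4,-0.2,2.4,0],
    [0.25,-0.4,-0.2,2.4,0],
  ],
)

```text
t: 23.0
position: [655.6, 149.7, 19.6]
eef_rot: [3.135, 0.01, 2.643]
force: [10.2, -5.5, 19.5]
gripper_width: 31.8
grip_force: 37.0
```

```bash
python3 st.py; python3 fit.py 236 373
```

```text
t 23.0 z 19.56 chg x y -7.51 0.41 Fx 11.6 Fy 0.07 Fz 19.45 spring back 6.62
a,e 26.921638871434094 -28.41813677379909
edges [205, 214, 233, 238, 245, 358, 375, 382, 391]
tilt 13.399463753780179 slip up 3.417999523824226
```

Emit:
drive_tool(
  moves=[
    [0.25,0,0,-1.5,0],
    [0.35,0,0,-1.5,0],
    [0.42,0,0,-1.5,0],
    [0.5,0,0,-2,0],
    [0.55,0,0,-3,0],
    [0.55,0,0,-3,0],
  ],
)

```text
t: 23.8
position: [649.2, 151.1, 17.3]
eef_rot: [-3.141, -0.001, 2.645]
force: [-0.2, -0.2, -0.2]
gripper_width: 47.2
grip_force: 0.0
```

```bash
python3 st.py; python3 fit.py 238 375
```

```text
t 23.8 z 17.28 chg x y -13.85 -1.41 Fx -0.12 Fy -0.28 Fz -0.22 spring back -0.7
a,e 26.924973273298583 -28.410227187612204
edges [211, 221, 228, 249, 256, 263, 377, 391]
tilt 12.249473797814254 slip up 4.485950322960165
```

Emit:
drive_tool(
  moves=[
    [0.55,0,0,-30,0],
    [0.55,0,0,-70,0],
    [0.55,0,0,-70,0],
    [0.55,0,0,-70,0],
  ],
)

```text
t: 24.35
position: [649.3, 151.0, 87.1]
eef_rot: [-3.141, -0.001, 2.645]
force: [-0.4, -0.7, 0.2]
gripper_width: 47.2
grip_force: 0.0
```

```bash
cat > look.py <<'E'
from h import *
def rep(n,z):
    im=grab(n); hsv=cv2.cvtColor(im["frame"],cv2.COLOR_RGB2HSV)
    m=cv2.inRange(hsv,(50,110,25),(85,255,255)); k,l,st,ce=cv2.connectedComponentsWithStats(m); i=1+np.argmax(st[1:,4])
    mo=cv2.inRange(hsv,(4,150,60),(14,255,255)); ko,lo,so,co=cv2.connectedComponentsWithStats(mo)
    P0=np.array([661.3,146.1]); 
    r=cv2.minAreaRect(max(cv2.findContours((l==i).astype(np.uint8),0,2)[0],key=cv2.contourArea))
    p=onz(im,*ce[i],z)[:2]-P0; print(n,"green",st[i],ce[i].round(1),r[2],r[1],"chg",(p@[.877,-.48]-.8).round(1),(p@[.48,.877]).round(1))
    for j in range(1,ko):
        p=onz(im,*co[j],z)[:2]-P0; c=np.array([p@[.877,-.48]-.8,p@[.48,.877]])
        if so[j,4]>100 and abs(c-[-8,66]).max()<15: print("  orange",so[j],co[j].round(1),c.round(1))
    return im,st[i]
im,b=rep("wrist",60)
g=cv2.cvtColor(im["frame"],cv2.COLOR_RGB2GRAY); u=b[0]+b[2]//2; a=g[:,u-3:u+4].mean(1); d=np.abs(np.gradient(a)); r=[k for k in range(100,400) if d[k]>8 and d[k]==d[k-2:k+3].max()]
for v in r:
    q=[(onz(im,u,v,z)[:2]-[661.3,146.1])@[.877,-.48]-.8 for z in(30,46.5,63)]; print(v,np.round(q,1))
rep("scene",55);rep("side",55)
E
python3 look.py
```

```text
wrist green [ 256  211   53   76 3795] [282.2 248.6] 1.1017061471939087 (52.04806137084961, 74.77462768554688) chg -11.0 -0.6
  orange [ 358  210   60   77 3747] [386.3 249.2] [-11.   62.2]
136 [-75.3 -76.4 -77.6]
140 [-72.8 -74.1 -75.5]
152 [-65.3 -67.2 -69.1]
157 [-62.1 -64.2 -66.4]
177 [-49.1 -52.2 -55.3]
184 [-44.5 -47.9 -51.3]
193 [-38.4 -42.3 -46.2]
204 [-30.8 -35.3 -39.7]
207 [-28.8 -33.4 -38. ]
212 [-25.3 -30.1 -35. ]
288 [32.2 23.  13.9]
300 [42.  32.1 22.3]
306 [47.  36.8 26.5]
356 [91.  77.5 64. ]
391 [124.5 108.5  92.5]
scene green [355 284  22  22 272] [367.  292.9] 39.80556869506836 (16.644794464111328, 18.56534767150879) chg -17.7 1.1
  orange [382 303  25  26 351] [395.3 313.9] [-12.5  67.5]
side green [294 163  16  13 160] [301.4 169. ] 83.6598129272461 (11.264017105102539, 14.687394142150879) chg -8.2 -7.8
  orange [297 154  16  10 120] [304.9 158.6] [-5.2 54.4]
```

```bash
python3 - <<'E'
from h import *
P0=np.array([661.3,146.1,0]);X=np.array([.877,-.48,0]);Y=np.array([.48,.877,0])
for n in("wrist","scene","side"):
    im=grab(n); F=im["frame"]; hsv=cv2.cvtColor(F,cv2.COLOR_RGB2HSV); g=cv2.cvtColor(F,cv2.COLOR_RGB2GRAY)
    A=P0-5*X+[0,0,63]; B=A+66*Y
    print(n,"expected diff",(proj(im,B)-proj(im,A)).round(1),"up 5mm nub",(proj(im,A+28*X+[0,0,5])-proj(im,A+28*X)).round(1), "seat top nub end",proj(im,A+28*X).round(1))
    m=cv2.inRange(hsv,(15,10,110),(30,90,255))  # white bands
    k,l,st,ce=cv2.connectedComponentsWithStats(m)
    for i in range(1,k):
        p=proj(im,A+25*X)
        if 15<st[i,4]<2500 and np.abs(ce[i]-p).max()<(140 if n=="wrist" else 45): print("  band",st[i],ce[i].round(1))
    if n=="wrist":
        for u in(282,386):
            a=g[:,u-3:u+4].mean(1); d=np.abs(np.gradient(a)); print(u,[v for v in range(170,330) if d[v]>7 and d[v]==d[v-2:v+3].max()])
        for v in(220,250,280):
            for lo,hi in((50,85),(4,14)):
                r=np.where(cv2.inRange(hsv,(lo,110,25),(hi,255,255))[v,230:440])[0]+230; print(v,lo,r.min(),r.max(),r.max()-r.min())
E
```

```text
wrist expected diff [110.5   0.5] up 5mm nub [0.1 4.4] seat top nub end [283.5 301. ]
  band [289 209  11   2  19] [294.2 209.5]
  band [383 214  32   3  69] [398.6 214.8]
  band [258 287  50  20 702] [282.4 295.9]
  band [371 286  40  16 392] [390.4 293.8]
  band [198 310  10  10  62] [203.1 313.7]
  band [353 310  10  10  65] [356.4 313.5]
  band [397 318  26  13 258] [410.4 322.7]
  band [332 323   9  28 157] [335. 340.]
  band [141 390  20  30 359] [152.5 405.7]
  band [400 390  29  30 534] [410.  407.5]
282 [178, 185, 191, 194, 205, 208, 212, 289, 301, 307]
386 [178, 185, 188, 191, 196, 202, 212, 288, 298, 303, 313]
220 50 257 309 52
220 4 362 418 56
250 50 257 308 51
250 4 360 415 55
280 50 257 308 51
280 4 362 411 49
scene expected diff [29.8 19.3] up 5mm nub [ 0.4 -1.2] seat top nub end [356.1 305.6]
  band [360 259  23  20 227] [371.6 268.5]
  band [396 265   6   9  37] [398.5 268.9]
  band [349 296  18  17 102] [358.6 302.2]
  band [380 320  16  13  88] [387.6 325.1]
side expected diff [  2.6 -11. ] up 5mm nub [ 0.  -1.5] seat top nub end [312.1 166. ]
  band [309 117  10  12  40] [312.1 123.8]
  band [269 140  12   3  17] [274.7 141.2]
  band [313 154   3   8  17] [313.9 157.2]
  band [322 155   9  10  79] [325.9 159.6]
  band [264 161   8   6  16] [267.1 163.4]
  band [334 163  10  19  70] [337.5 172.2]
  band [273 173   8   5  17] [277.1 174.8]
  band [275 180   8  12  22] [278.3 186.5]
  band [298 183  57  26 414] [331.2 197.5]
  band [303 199  21  13  82] [311.3 207. ]
  band [282 200   9   5  21] [285.7 202.1]
  band [296 201   6   5  16] [298.6 203.4]
```

Compared with the seated orange cell, the green nub end still sits a few mm high (wrist row 307 against 303). I'll press it down gently with the fingers shut.

Emit:
drive_tool(
  moves=[
    [0.2,-14,1.4,-5,0],
    [0,-27,1.4,-5,0],
    [0,-27,1.4,-5,0],
    [0,-27,1.4,-5,0],
    [0,-27,1.4,5,0],
    [0,-27,1.4,10,0],
    [0,-27,1.4,12,0],
    [0,-27,1.4,12,0],
  ],
)

```text
t: 25.65
position: [673.9, 139.4, 75.4]
eef_rot: [-3.141, -0.0, 2.645]
force: [-0.6, 0.5, -0.6]
gripper_width: 0.4
grip_force: 0.0
```

Emit:
drive_tool(
  moves=[
    [0,0,0,1,0],
    [0,0,0,2,0],
    [0,0,0,3,0],
    [0,0,0,3,0],
  ],
)

```text
t: 26.15
position: [674.0, 139.3, 72.5]
eef_rot: [-3.142, -0.0, 2.645]
force: [-0.5, -0.7, -0.1]
gripper_width: 0.4
grip_force: 0.0
```

```bash
python3 st.py
```

```text
t 26.15 z 72.52 chg x y 13.6 0.16 Fx -0.07 Fy -0.83 Fz -0.05 spring back -0.67
```

Emit:
drive_tool(
  moves=[
    [0,0,0,1,0],
    [0,0,0,2,0],
    [0,0,0,2,0],
  ],
)

```text
t: 26.52
position: [673.9, 139.2, 70.4]
eef_rot: [-3.141, -0.0, 2.644]
force: [0.4, 0.0, -0.2]
gripper_width: -0.1
grip_force: 0.0
```

Emit:
drive_tool(
  moves=[
    [0,0,0,1,0],
    [0,0,0,2,0],
    [0,0,0,2,0],
  ],
)

```text
t: 26.9
position: [674.0, 139.2, 68.4]
eef_rot: [-3.141, -0.0, 2.644]
force: [0.2, 0.4, 0.0]
gripper_width: -0.2
grip_force: 0.0
```

Emit:
drive_tool(
  moves=[
    [0,0,0,0.7,0],
    [0,0,0,1.2,0],
    [0,0,0,1.2,0],
  ],
)

```text
t: 27.28
position: [674.0, 139.2, 67.3]
eef_rot: [-3.142, -0.0, 2.644]
force: [0.8, 0.2, -0.6]
gripper_width: 0.0
grip_force: 0.0
```

Emit:
drive_tool(
  moves=[
    [0,0,0,0.7,0],
    [0,0,0,1.2,0],
    [0,0,0,1.2,0],
  ],
)

```text
t: 27.65
position: [674.0, 139.3, 66.1]
eef_rot: [-3.142, -0.0, 2.644]
force: [0.6, -0.0, 0.8]
gripper_width: -0.0
grip_force: 0.0
```

Emit:
drive_tool(
  moves=[
    [0,0,0,0.7,0],
    [0,0,0,1.2,0],
    [0,0,0,1.2,0],
  ],
)

```text
t: 28.02
position: [674.0, 139.3, 64.9]
eef_rot: [-3.141, -0.0, 2.644]
force: [0.0, -0.7, -0.2]
gripper_width: -0.0
grip_force: 0.0
```

Emit:
drive_tool(
  moves=[
    [0,0,0,0.5,0],
    [0,0,0,1,0],
    [0,0,0,1,0],
  ],
)

```text
t: 28.4
position: [674.0, 139.3, 63.9]
eef_rot: [-3.141, -0.0, 2.644]
force: [0.1, 0.6, -0.1]
gripper_width: -0.2
grip_force: 0.0
```

Emit:
drive_tool(
  moves=[
    [0,0,0,0.5,0],
    [0,0,0,1,0],
    [0,0,0,1,0],
  ],
)

```text
t: 28.78
position: [674.0, 139.3, 62.9]
eef_rot: [-3.141, -0.0, 2.644]
force: [-0.2, 0.1, -0.8]
gripper_width: 0.0
grip_force: 0.0
```

Emit:
drive_tool(
  moves=[
    [0,0,0,0.5,0],
    [0,0,0,1,0],
    [0,0,0,1,0],
  ],
)

```text
t: 29.15
position: [674.0, 139.3, 61.9]
eef_rot: [-3.141, -0.0, 2.644]
force: [-0.1, 1.2, 0.3]
gripper_width: -0.2
grip_force: 0.0
```

Emit:
drive_tool(
  moves=[
    [0,0,0,0.5,0],
    [0,0,0,1,0],
    [0,0,0,1,0],
  ],
)

```text
t: 29.52
position: [674.0, 139.3, 60.9]
eef_rot: [-3.141, -0.0, 2.644]
force: [-0.3, 0.1, 0.5]
gripper_width: 0.0
grip_force: 0.0
```

Emit:
drive_tool(
  moves=[
    [0,0,0,0.5,0],
    [0,0,0,1,0],
    [0,0,0,1,0],
  ],
)

```text
t: 29.9
position: [674.0, 139.3, 59.9]
eef_rot: [-3.141, -0.0, 2.644]
force: [0.0, 0.0, -0.0]
gripper_width: 0.2
grip_force: 0.0
```

```bash
python3 st.py; python3 - <<'E'
from h import *
im=grab("wrist"); F=im["frame"]; hsv=cv2.cvtColor(F,cv2.COLOR_RGB2HSV)
for nm,lo,hi in(("green",50,85),("orange",4,14)):
    k,l,st,ce=cv2.connectedComponentsWithStats(cv2.inRange(hsv,(lo,110,25),(hi,255,255)))
    for i in range(1,k):
        if st[i,4]>400: print(nm,st[i],ce[i].round(1))
g=cv2.cvtColor(F,cv2.COLOR_RGB2GRAY)
for u in(262,282,302,384,400): a=g[:,u-2:u+3].mean(1); d=np.abs(np.gradient(a)); print(u,[(v,int(a[v+2])) for v in range(80,400) if d[v]>7 and d[v]==d[v-2:v+3].max()])
E
```

```text
t 29.9 z 59.89 chg x y 13.6 0.1 Fx 0.01 Fy 0.01 Fz -0.04 spring back -0.62
green [ 249  174   63   92 5548] [279.8 218.5]
orange [ 368  172   75   94 5704] [403.8 219.4]
262 [(90, 64), (94, 90), (105, 67), (108, 93), (133, 45), (141, 100), (145, 74), (148, 91), (158, 118), (164, 89), (173, 72), (264, 147), (275, 27), (307, 10)]
282 [(90, 63), (94, 90), (105, 67), (108, 96), (133, 47), (141, 100), (150, 81), (153, 109), (165, 112), (173, 90), (264, 23), (305, 49), (358, 104), (391, 15)]
302 [(90, 64), (105, 68), (108, 96), (133, 43), (141, 99), (145, 78), (158, 102), (173, 69), (264, 143), (276, 10)]
384 [(90, 66), (105, 53), (133, 57), (141, 86), (151, 46), (157, 80), (164, 49), (170, 72), (262, 145), (274, 106), (280, 72), (303, 150), (324, 26), (369, 106), (379, 17)]
400 [(89, 60), (104, 61), (107, 85), (133, 27), (141, 87), (155, 128), (161, 53), (172, 99), (265, 187), (278, 129), (283, 75), (303, 149), (333, 21), (381, 94), (390, 18)]
```

Emit:
drive_tool(
  moves=[
    [0,0,0,0.7,0],
    [0,0,0,1.5,0],
    [0,0,0,1.5,0],
  ],
)

```text
t: 30.32
position: [674.0, 139.2, 58.4]
eef_rot: [-3.141, -0.0, 2.644]
force: [0.4, -0.3, -0.5]
gripper_width: 0.0
grip_force: 0.0
```

Emit:
drive_tool(
  moves=[
    [0,0,0,0.7,0],
    [0,0,0,1.5,0],
    [0,0,0,1.5,0],
  ],
)

```text
t: 30.7
position: [674.0, 139.2, 56.9]
eef_rot: [-3.141, -0.0, 2.644]
force: [0.2, -0.4, -0.2]
gripper_width: 0.2
grip_force: 0.0
```

Emit:
drive_tool(
  moves=[
    [0,0,0,0.7,0],
    [0,0,0,1.3,0],
    [0,0,0,1.3,0],
  ],
)

```text
t: 31.08
position: [674.0, 139.3, 55.6]
eef_rot: [-3.141, -0.0, 2.644]
force: [0.9, 0.4, 0.1]
gripper_width: 0.0
grip_force: 0.0
```

Emit:
drive_tool(
  moves=[
    [0,0,0,0.7,0],
    [0,0,0,1.3,0],
    [0,0,0,1.3,0],
  ],
)

```text
t: 31.45
position: [674.0, 139.2, 54.3]
eef_rot: [-3.141, -0.0, 2.644]
force: [0.3, 0.1, -0.1]
gripper_width: -0.2
grip_force: 0.0
```

Emit:
drive_tool(
  moves=[
    [0,0,0,0.7,0],
    [0,0,0,1.3,0],
    [0,0,0,1.3,0],
  ],
)

```text
t: 31.82
position: [674.0, 139.2, 53.0]
eef_rot: [-3.142, 0.0, 2.644]
force: [0.5, -0.6, -0.1]
gripper_width: -0.2
grip_force: 0.1
```

```bash
python3 st.py; python3 - <<'E'
from h import *
im=grab("wrist"); F=im["frame"]; S=grab("side")["frame"]
im2=dict(im); im2["c2w"]=np.array(im["hand_eye"]); print("tcp px",proj(im2,[0,0,0]),proj(im2,[11,0,0]),proj(im2,[11,0,-9]))
for u in(270,282,294): print(u,[(v,F[v,u].tolist()) for v in range(250,300,4)])
E
```

```text
t 31.825 z 53.04 chg x y 13.67 0.09 Fx 0.71 Fy -0.31 Fz -0.11 spring back -0.18
tcp px [280.9358337  263.74279702] [280.96448965 244.26501466] [281.02483832 251.10865242]
270 [(250, [37, 113, 49]), (254, [37, 112, 49]), (258, [38, 113, 49]), (262, [38, 112, 49]), (266, [58, 57, 50]), (270, [59, 56, 52]), (274, [59, 56, 51]), (278, [59, 55, 51]), (282, [59, 56, 51]), (286, [59, 56, 51]), (290, [59, 55, 50]), (294, [59, 55, 51]), (298, [59, 56, 51])]
282 [(250, [50, 130, 61]), (254, [49, 129, 61]), (258, [50, 130, 61]), (262, [50, 129, 61]), (266, [16, 20, 14]), (270, [14, 13, 13]), (274, [14, 13, 12]), (278, [12, 12, 12]), (282, [12, 11, 10]), (286, [12, 10, 10]), (290, [11, 9, 10]), (294, [10, 9, 9]), (298, [10, 8, 8])]
294 [(250, [32, 105, 44]), (254, [32, 105, 44]), (258, [32, 105, 43]), (262, [33, 104, 43]), (266, [53, 68, 49]), (270, [57, 62, 51]), (274, [69, 64, 58]), (278, [59, 55, 51]), (282, [58, 55, 51]), (286, [59, 55, 51]), (290, [59, 56, 51]), (294, [59, 55, 51]), (298, [59, 55, 51])]
```

Emit:
drive_tool(
  moves=[
    [0,0,0,0.7,0],
    [0,0,0,1.4,0],
    [0,0,0,2,0],
    [0,0,0,2,0],
  ],
)

```text
t: 32.42
position: [674.6, 139.2, 51.5]
eef_rot: [3.141, 0.001, 2.644]
force: [0.7, -0.1, 6.2]
gripper_width: 0.0
grip_force: 2.5
```

Emit:
drive_tool(
  moves=[
    [0,0,0,0.7,0],
    [0,0,0,1.4,0],
    [0,0,0,2,0],
    [0,0,0,2,0],
  ],
)

```text
t: 32.92
position: [675.2, 138.6, 49.7]
eef_rot: [3.141, 0.002, 2.644]
force: [3.3, -2.3, 5.5]
gripper_width: 0.2
grip_force: 2.4
```

Emit:
drive_tool(
  moves=[
    [0,0,0,0.5,0],
    [0,0,0,1,0],
    [0,0,0,1.5,0],
    [0,0,0,1.5,0],
  ],
)

```text
t: 33.42
position: [675.7, 138.2, 48.5]
eef_rot: [3.141, 0.003, 2.644]
force: [5.0, -1.3, 5.8]
gripper_width: -0.2
grip_force: 2.8
```

Emit:
drive_tool(
  moves=[
    [0,0,0,0.5,0],
    [0,0,0,1,0],
    [0,0,0,1.5,0],
    [0,0,0,1.5,0],
  ],
)

```text
t: 33.92
position: [676.1, 138.1, 47.3]
eef_rot: [3.14, 0.004, 2.643]
force: [6.4, -2.8, 6.5]
gripper_width: -0.2
grip_force: 3.3
```

```bash
python3 st.py; cat > cmp.py <<'E'
from h import *
for n,R0 in(("wrist",None),("scene",None),("side",None)):
    im=grab(n); F=im["frame"]; hsv=cv2.cvtColor(F,cv2.COLOR_RGB2HSV)
    for nm,lo,hi in(("green",50,85),("orange",4,14)):
        k,l,st,ce=cv2.connectedComponentsWithStats(cv2.inRange(hsv,(lo,110,25),(hi,255,255)))
        for i in range(1,k):
            p=proj(im,[675,175,50])
            if st[i,4]>80 and np.abs(ce[i]-p).max()<(150 if n=="wrist" else 40): print(n,nm,st[i],ce[i].round(1))
E
python3 cmp.py
```

```text
t 33.925 z 47.29 chg x y 15.97 0.08 Fx 6.94 Fy 0.62 Fz 6.49 spring back 3.71
wrist green [ 247  176   67   96 5926] [279.8 221.8]
wrist orange [ 374  172   82  101 6633] [413.2 222.6]
scene orange [382 302  26  27 381] [395.3 313.9]
side green [295 164  15  12 156] [301.7 170. ]
side orange [297 153  11  11 109] [302.  158.5]
```

Emit:
drive_tool(
  moves=[
    [0,-1.2,0,0,0],
    [0,-2.5,0,0,0],
    [0,-2.5,0,0,0],
  ],
)

```text
t: 34.45
position: [676.6, 138.0, 46.5]
eef_rot: [3.141, 0.001, 2.644]
force: [0.8, -1.4, 6.1]
gripper_width: 0.2
grip_force: 3.4
```

```bash
python3 st.py; python3 cmp.py | head -2
```

```text
t 34.45 z 46.52 chg x y 16.5 0.24 Fx 1.4 Fy -0.8 Fz 6.15 spring back 0.25
wrist green [ 247  175   67   97 5978] [279.6 221.3]
wrist orange [ 375  171   82  102 6710] [413.6 222.1]
```

Emit:
drive_tool(
  moves=[
    [0,-0.3,0,0.6,0],
    [0,-0.6,0,1.2,0],
    [0,-0.9,0,1.8,0],
    [0,-0.9,0,1.8,0],
  ],
)

```text
t: 35.1
position: [677.2, 137.9, 44.8]
eef_rot: [3.141, 0.0, 2.645]
force: [-0.7, -0.5, 7.6]
gripper_width: 0.0
grip_force: 3.6
```

Emit:
drive_tool(
  moves=[
    [0,-0.3,0,0.6,0],
    [0,-0.6,0,1.2,0],
    [0,-0.6,0,1.2,0],
  ],
)

```text
t: 35.48
position: [677.6, 137.7, 43.4]
eef_rot: [3.141, -0.0, 2.645]
force: [-0.5, 0.3, 7.4]
gripper_width: 0.0
grip_force: 3.3
```

```bash
python3 st.py; python3 cmp.py
```

```text
t 35.475 z 43.4 chg x y 17.49 0.48 Fx -0.57 Fy 0.08 Fz 7.37 spring back -0.98
wrist green [ 245  174   69   98 6011] [279.2 221.3]
wrist orange [ 376  170   84  104 6997] [415.7 222.1]
scene orange [382 302  26  27 375] [395.3 314. ]
side green [295 164  15  12 160] [302. 170.]
side orange [297 153  12  12 121] [302.3 158.9]
```

Emit:
drive_tool(
  moves=[
    [0,-0.2,0.0,0.6,0],
    [0,-0.3,0,1.2,0],
    [0,-0.4,0,1.8,0],
    [0,-0.4,0,1.8,0],
  ],
)

```text
t: 36.12
position: [678.1, 137.6, 41.8]
eef_rot: [3.141, 0.0, 2.645]
force: [0.4, 0.4, 8.0]
gripper_width: 0.3
grip_force: 3.6
```

Emit:
drive_tool(
  moves=[
    [0,-0.1,0,0.6,0],
    [0,-0.2,0,1.2,0],
    [0,-0.2,0,1.2,0],
  ],
)

```text
t: 36.5
position: [678.4, 137.5, 41.1]
eef_rot: [3.14, 0.0, 2.645]
force: [-1.5, 0.7, 12.0]
gripper_width: -0.2
grip_force: 5.6
```

Emit:
drive_tool(
  moves=[
    [0,0,0,0.3,0],
    [0,0,0,0.3,0],
    [0,0,0,-10,0],
    [0,10,0,-50,0],
    [0.3,27,0,-66,0],
    [0.5,27,0,-66,0],
    [0.5,27,0,-66,0],
  ],
)

```text
t: 37.38
position: [653.9, 149.7, 105.1]
eef_rot: [-3.14, -0.001, 2.644]
force: [0.2, 0.1, -0.2]
gripper_width: 43.1
grip_force: 0.0
```

```bash
python3 st.py; python3 look.py; python3 - <<'E'
from h import *
F=grab("wrist")["frame"]; g=cv2.cvtColor(F,cv2.COLOR_RGB2GRAY)
hsv=cv2.cvtColor(F,cv2.COLOR_RGB2HSV)
for lo,hi in((50,85),(4,14)):
    k,l,st,ce=cv2.connectedComponentsWithStats(cv2.inRange(hsv,(lo,110,25),(hi,255,255))); i=1+np.argmax(st[1:,4]*(ce[1:,1]<330)); u=int(ce[i][0]);print(st[i])
    a=g[:,u-3:u+4].mean(1); d=np.abs(np.gradient(a)); print(u,[v for v in range(170,340) if d[v]>7 and d[v]==d[v-2:v+3].max()])
    y=st[i][1]
    for v in(y+8,y+40,y+70): r=np.where(l[v]==i)[0]; print(v,r.min(),r.max())
S=grab("scene")["frame"]; hs=cv2.cvtColor(S,cv2.COLOR_RGB2HSV); k,l,st,ce=cv2.connectedComponentsWithStats(cv2.inRange(hs,(15,10,110),(30,90,255)))
for i in range(1,k):
    if 60<st[i,4]<300 and abs(ce[i]-[370,313]).max()<25: print("scene band",st[i],ce[i])
E
```

```text
t 37.375 z 105.08 chg x y -8.98 -0.38 Fx 0.12 Fy 0.18 Fz -0.24 spring back -0.55
wrist green [ 257  199   48   68 2975] [280.5 232.5] 90.0 (67.0, 47.0) chg -10.2 -0.6
  orange [ 351  196   56   71 3254] [377.7 231.8] [-10.9  62.6]
127 [-75.3 -76.  -76.7]
131 [-72.6 -73.5 -74.4]
141 [-66.  -67.3 -68.7]
146 [-62.6 -64.2 -65.8]
165 [-49.5 -52.  -54.5]
171 [-45.3 -48.1 -50.9]
177 [-41.  -44.1 -47.2]
180 [-38.9 -42.1 -45.4]
191 [-30.9 -34.7 -38.5]
197 [-26.5 -30.6 -34.7]
201 [-23.5 -27.8 -32.1]
267 [28.8 20.9 13. ]
277 [37.3 28.8 20.4]
282 [41.6 32.8 24.1]
335 [89.9 77.8 65.7]
391 [146.6 130.6 114.6]
scene green [353 284  24  25 323] [365.6 295.2] 36.869895935058594 (16.399999618530273, 21.200000762939453) chg -11.7 1.5
  orange [383 303  24  26 350] [395.3 313.9] [-12.6  67.5]
side green [295 164  15  13 164] [302.1 170.2] 5.710593223571777 (14.726551055908203, 11.144415855407715) chg -5.2 -14.5
  orange [297 154  16  12 159] [304.6 158.9] [-5.7 51.9]
[ 258  198   48   68 2973]
281 [171, 177, 180, 191, 196, 201, 267, 277, 281, 335]
206 258 305
238 258 304Traceback (most recent call last):
  File "<stdin>", line 8, in <module>
    return umr_minimum(a, axis, None, out, keepdims, initial, where)
ValueError: zero-size array to reduction operation minimum which has no identity
```

The scene and side offsets to the orange reference match the seated ones to within about half a pixel. Next I'll probe the flat half, both to check its height and to settle it.

Emit:
drive_tool(
  moves=[
    [0,10,0.5,0,0],
    [0,10,0.5,0,0],
    [0,10,0.5,0,0],
    [0,10,0.5,40,0],
    [0,10,0.5,58,0],
    [0,10,0.5,61,0],
    [0,10,0.5,61,0],
  ],
)

```text
t: 38.45
position: [646.3, 155.1, 45.8]
eef_rot: [3.141, 0.001, 2.644]
force: [-0.6, -0.0, 0.3]
gripper_width: -0.2
grip_force: 0.0
```

Emit:
drive_tool(
  moves=[
    [0,0,0,0.6,0],
    [0,0,0,1.2,0],
    [0,0,0,1.2,0],
  ],
)

```text
t: 38.83
position: [645.9, 155.2, 44.2]
eef_rot: [3.141, 0.0, 2.644]
force: [0.5, 0.1, -1.0]
gripper_width: 0.0
grip_force: 0.0
```

Emit:
drive_tool(
  moves=[
    [0,0,0,0.6,0],
    [0,0,0,1.2,0],
    [0,0,0,1.2,0],
  ],
)

```text
t: 39.2
position: [645.7, 155.2, 42.6]
eef_rot: [-3.141, -0.0, 2.644]
force: [0.1, -0.0, -0.1]
gripper_width: -0.3
grip_force: 0.0
```

Emit:
drive_tool(
  moves=[
    [0,0,0,0.4,0],
    [0,0,0,0.8,0],
    [0,0,0,0.8,0],
  ],
)

```text
t: 39.58
position: [645.7, 155.2, 41.8]
eef_rot: [-3.141, -0.0, 2.644]
force: [-0.5, 0.4, 0.0]
gripper_width: 0.2
grip_force: 0.0
```

Emit:
drive_tool(
  moves=[
    [0,0,0,0.4,0],
    [0,0,0,0.8,0],
    [0,0,0,0.8,0],
  ],
)

```text
t: 39.95
position: [645.8, 155.2, 41.2]
eef_rot: [3.142, 0.0, 2.644]
force: [-1.3, 0.3, 2.1]
gripper_width: -0.1
grip_force: 0.7
```

Emit:
drive_tool(
  moves=[
    [0,0,0,0.5,0],
    [0,0,0,0.5,0],
    [0,0,0,-10,0],
    [0,0,0,-60,0],
    [0,0,0,-90,0],
    [0,0,0,-90,0],
  ],
)

```text
t: 40.7
position: [647.6, 155.3, 134.5]
eef_rot: [3.138, 0.003, 2.644]
force: [-0.3, 0.6, 0.0]
gripper_width: 0.1
grip_force: 0.0
```

```bash
python3 cmp.py; python3 -c "
from plant import ctrl
print(ctrl.observe()['position'],ctrl.observe()['t']);print(ctrl.finish_job())"
```

```text
wrist green [ 257  200   42   59 2301] [277.5 229.1]
wrist orange [ 340  196   49   64 2623] [363.4 228.3]
scene green [353 285  24  24 318] [365.6 295.2]
scene orange [382 302  26  27 380] [395.2 313.9]
side green [295 164  15  13 163] [302.1 170.2]
side orange [297 153  16  13 175] [304.6 159. ]
[645.24842243 155.21808562 130.3589007 ] 40.85
the job is handed in; nothing more can be done
None
```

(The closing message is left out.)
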